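# Check weight onto the parcel scale with sprung tongs

## Robot

A 7-joint arm with a two-finger parallel gripper is mounted at the origin on the work surface. World frame = base frame: x ahead of the robot, y to its left, z up, the work surface at z = 0. Lengths are in m, angles in rad, forces in N, time in s.
With the tool pointing down it reaches from about 0.4 to 0.85 m from the base axis. Payload 4.5 kg.
Tool frame: the origin (TCP) lies between the finger pads; the fingertips stand 22 mm ahead of it and the grasp point (between the pads) lies 3 mm ahead of it; z points along the fingers, x is the direction in which the jaws open and shut, and the axes are right-handed (so a half turn about z gives the same grasp; the last joint's range is limited). The gripper opens to 85 mm and grips with 20 to 120 N. Pads are 22 mm wide; open, the fingers measure 114 mm over their backs; the gripper's body (76 mm by 85 mm) begins 54 mm behind the grasp point. The pads swing forward as they close: fully open they stand 13 mm farther back than shut.
Start: joints at [-1.108, 0.689, -0.195, 1.565, 0.157, 0.902, -0.215], TCP at [0.26, 0.568, 0.253] pointing down, gripper open.
Joint ranges: [-3.01, 3.01], [-0.46, 2.08], [-1.47, 1.51], [0.13, 2.56], [-1, 4.14], [0.04, 2.09], [-2.66, 2.66]. Speed limits (rad/s): [2.57, 2.57, 3.14, 3.14, 3.14, 3.14, 3.14].

## Interface

Orientations are given as a unit quaternion [x, y, z, w].
In Python, from plant import bot gives the robot as it stands.
- The arm moves only by the shell command python3 -m inch 'ROWS' [OPENING]. ROWS is JSON, a list of rows, each a list of 6 numbers: the shift along the tool's x, y, z in cm, then the turn, a rotation vector about the tool's x, y, z in rad. A call has 1 to 5 rows; each row is the pose to reach, as a shift and turn from the pose commanded when the call began, along the tool's axes at that moment; what a row does not reach only later rows make up. A row lasts 1/8 s, in which the tool goes at most 62.5 mm and 10.7 degrees, less where a joint would pass 70% of its speed; a pose out of reach is approached as far as the arm can. A call with a gripper value outside its range is refused whole. OPENING is the opening, from 0 (shut) to 1 (fully open), set as the call begins (- or left out, the last holds). The fingers move at their own pace and stop on an object; the grip force is fixed at half the most. Time passes only in rows, so rows that repeat a pose let the fingers close. It gives the time, the measured TCP pose, the force and the opening at its end, in the units of the state.
- bot.get_obs(): the state, without advancing time (a new reading comes with each control period).
- bot.capture(name): name is "scene" or "top"; returns the picture (400x640x3 uint8, red, green, blue); there is no depth.
- bot.camera_model(name): a dict with "fovy" (degrees; the focal length in pixels is half the picture's height over the tangent of half this angle, whatever the lens; pixels are square), "cx", "cy" (the principal point, pixels), "origin" and "attitude" of the camera in the world. Camera axes: x right, y down, z forward; pixel columns grow to the right and rows downward; lengths in m; the calibration is good to about 2 mm. A picture is of the moment at which its call begins. camera_model takes no time and is no camera call.
- bot.sign_off(): hands the job in, once; it reports no verdict.
The state is a dict: "time": time; "qpos": joint angles; "qd": joint speeds; "tau": joint torques, N m; "tcp_pos": TCP position; "tcp_rot": TCP orientation; "force": force on the tool from outside, world axes, zero at the start; "wrist_torque": the same for the moment, N m; "opening": finger opening in m.
Only numpy, scipy, OpenCV 4.12 (cv2) and the standard library are available. Lean on these libraries where they do the work, as an engineer would, in place of code of your own. Each camera call takes 0.05 s, during which the arm holds its last target.

## Task

Check the packing bench's scale: take the sprung tongs from their leaning stand, squeeze them on the knob of the middle-sized check weight to lift it out of its box, and set it down gently, upright and near the middle of the scale's pan under the shelf, without dropping it. Then put the tongs back home in their stand, tips down on the ledge as they were, and let go. Touch that weight only with the tongs, and leave the other two weights and everything else on the bench where they are.

Things in the scene. Friction and masses are not known exactly. Their poses are not given: they have to be found in the camera images.
- tongs_grip (a point): Steel sprung tongs, 123 mm long, 74 g, leaning tips-down in their stand. Point: centre between the two rubber finger rests. Own z: up the tongs to the closed bow, which ends 37 above the point; y: the line along which the arms close; x: width (12). Rests: 13 above to 13 below the point, 14 wide in x, 51 over their outsides at rest. The arms are hinged 32 above the point
- tongs_tip (a point): point midway between the two jaws of the tongs, 78 below tongs_grip along its z; same axes. Each jaw is a flat block 12 wide (x), 6 thick (y), 16 long (z) centred here; the gap between them is 35 to 36 at rest
- tongs_left (a joint): squeeze of each arm of the tongs, rad: 0 sprung open, 0.09 jaws on a 15 mm knob (rests 45 mm over all), 0.15 shut; both arms move alike. Starting to close takes 6 N on the rests, reaching 15 mm takes 11 N, more grips; jaws move 3.4 times as far as rests. With the rests squeezed to 49 mm the tongs are carried securely, jaws 29 apart
- stand: white tongs stand, base 100 x 80 mm; origin on the table, front -x. A sloping back plate (top edge flared, 28 below the grip point) on its -x side carries the tongs, a ledge stops the tips, two cheeks (56 apart inside, ending 47 below the grip point) guide them. At home the tongs' z axis leans 30 degrees from vertical towards the stand's -x and their y is the stand's y
- stand_grip (a point): where tongs_grip is when the tongs are home in the stand (96 above the table); same axes as the stand
- stand_tip (a point): where tongs_tip is when the tongs are home in the stand; same axes as the stand
- weight_box: fixed shallow open wooden box, 66 (x) x 166 (y) x 20 high, floor 5 thick, three cells side by side along y at 53 pitch; origin under its centre. Each cell holds one check weight
- weight_mid_centre (a point): the middle-sized of three plain steel knobbed check weights, 100 g: body 24 dia x 25 high, then a neck 10 dia x 9, then a knob 15 dia x 12; 46 high in all. Point at half height (23 above its underside), so the middle of the knob is 17 above it along z
- weight_small_centre (a point): the smallest check weight, 19 dia body, 36 high, knob 12 dia; point at half height
- weight_large_centre (a point): the largest check weight, 31 dia body, 57 high, knob 18 dia; point at half height
- weight_mid: the same middle weight, origin at the centre of its underside
- scale: fixed grey bench scale 200 x 190, round steel pan 124 dia on top; origin under the pan's centre on the table, its display to its -x
- pan_centre (a point): centre of the pan's top face, 50 above the table; own axes as the scale's
- shelf: fixed narrow shelf over the scale: steel board 80 (x) x 360 (y) x 15 mm, underside 220 above the table, front edge at the origin's x; card boxes on it up to 300 above the table; posts 50 x 16 at y = +-172 (x 20 to 70). Open at front (-x) and back. Origin on the table
- tape_roll: bystander: roll of clear tape lying flat, 90 dia x 48 high, origin at the centre of its underside; leave alone
- card_box: bystander: small cardboard box 60 x 90 x 55 high, origin at the centre of its underside; leave alone
- mug: bystander: white mug, 76 dia x 90 high, handle at its +y, origin at the centre of its underside; leave alone
- cleaner_bottle: bystander: white cleaner bottle, 60 dia x 170 high, origin at the centre of its underside; leave alone
- jar: bystander: glass jar, 60 dia x 70 high, origin at the centre of its underside; leave alone
- carton: bystander: cardboard carton 90 x 60 x 40 high, origin at the centre of its underside; leave alone
- stapler_box: bystander: grey plastic case 70 x 100 x 35 high, origin at the centre of its underside; leave alone

How it is judged:
By the outcome, as a careful person would: the job done as asked, in the order asked, and still so for the second after the job is handed in, with the robot touching nothing.
It also fails if it takes over 72 s, if anything falls off the work surface, if the arm or the gripper's body presses on something with over 40 N, if the wrist force passes 120 N, or if a joint passes its speed limit or range.

## Working session

There is one attempt and no reset: what is moved stays moved. The work goes in short steps, Python scripts to look and compute and a shell command to move; the robot and the scene stay as the last step left them, time stands still between calls to the robot, and variables do not carry over. Pictures are saved under pics/ and viewed, and the job is handed in when it is done.

```bash
ls; mkdir -p pics; python3 - <<'E'
from plant import bot
import cv2
print(bot.get_obs())
for n in("scene","top"):
    print(n,bot.camera_model(n)); cv2.imwrite(f"pics/{n}0.png",bot.capture(n)[:,:,::-1])
E
```

```text
pics
{'time': 0.0, 'qpos': array([-1.10818004,  0.68999678, -0.19450616,  1.56636288,  0.15727825,
        0.90248741, -0.2150529 ]), 'qd': array([ 0.00095723,  0.0010974 , -0.00184361,  0.00170589,  0.00124029,
        0.00074606,  0.00020293]), 'tau': array([ 7.23865414e-04, -5.39609098e+01, -1.26585167e+00, -1.58539206e+01,
        9.16945544e-03,  9.80623561e-03,  6.95325483e-06]), 'tcp_pos': array([0.25965783, 0.56783136, 0.2524708 ]), 'tcp_rot': array([ 8.41335065e-01,  5.40513125e-01, -7.50288876e-04,  5.54192491e-04]), 'force': array([-0.08527941,  0.6388174 , -0.58931354]), 'wrist_torque': array([0.02150426, 0.04542745, 0.02537218]), 'opening': 0.0849616515836757}
scene {'fovy': 51.791295770567174, 'cx': 320.02585091822607, 'cy': 201.56578212064792, 'origin': array([0.93515949, 0.29243194, 1.00068275]), 'attitude': array([ 0.43803182,  0.86395523, -0.21929213, -0.11670667])}
top {'fovy': 57.902105445541615, 'cx': 320.0209442433786, 'cy': 201.07768034707223, 'origin': array([0.35867031, 0.00507331, 1.18565666]), 'attitude': array([-0.69661024,  0.71201676, -0.06060051,  0.0639835 ])}
```

View pics/scene0.png

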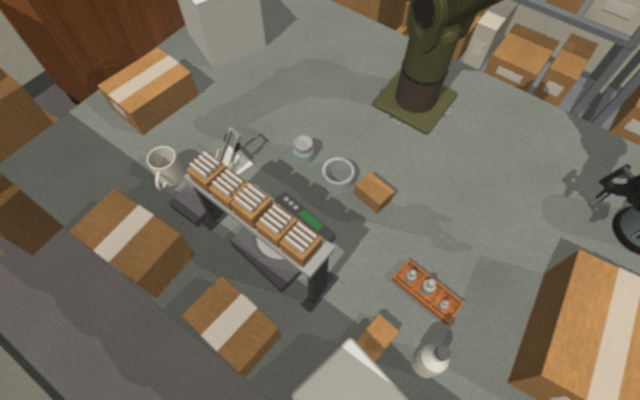

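View pics/top0.png

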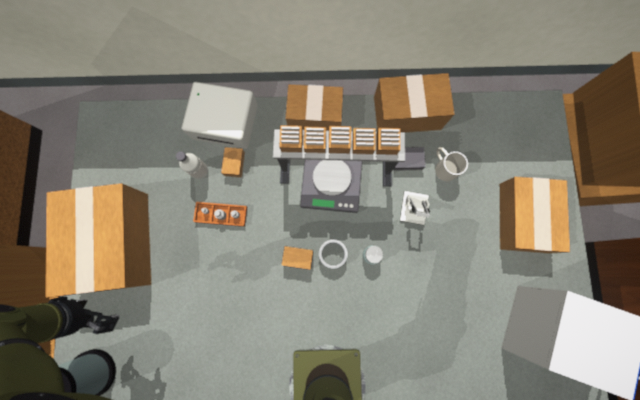

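```bash
cat > h.py <<'E'
import numpy as np, cv2
from scipy.spatial.transform import Rotation as R
from plant import bot
def cam(n):
    c=bot.camera_model(n); f=200/np.tan(np.radians(c['fovy']/2))
    return c['origin'],R.from_quat(c['attitude']).as_matrix(),f,c['cx'],c['cy']
def proj(n,p):
    o,A,f,cx,cy=cam(n); q=(np.atleast_2d(p)-o)@A
    return np.c_[cx+f*q[:,0]/q[:,2],cy+f*q[:,1]/q[:,2]]
def ray(n,uv):
    o,A,f,cx,cy=cam(n); d=A@np.array([(uv[0]-cx)/f,(uv[1]-cy)/f,1]); return o,d/np.linalg.norm(d)
def plane(n,uv,z):
    o,d=ray(n,uv); return o+d*(z-o[2])/d[2]
def tri(us,ut):
    o1,d1=ray('scene',us);o2,d2=ray('top',ut)
    t=np.linalg.lstsq(np.c_[d1,-d2],o2-o1,rcond=None)[0]
    a=o1+d1*t[0];b=o2+d2*t[1]; return (a+b)/2,np.linalg.norm(a-b)
def crop(n,img,u0,v0,u1,v1,s,name):
    c=cv2.resize(img[v0:v1,u0:u1,::-1],None,fx=s,fy=s,interpolation=cv2.INTER_CUBIC)
    cv2.imwrite(f'pics/{name}.png',c)
E
python3 - <<'E'
from h import *
s=cv2.imread('pics/scene0.png')[:,:,::-1];t=cv2.imread('pics/top0.png')[:,:,::-1]
a=lambda i,u,v,w,h,k:cv2.resize(i[v:v+h,u:u+w,::-1],(w*k,h*k),interpolation=cv2.INTER_CUBIC)
cv2.imwrite('pics/c1.png',np.vstack([a(s,190,100,100,70,7)[:290*7//7*1],]))
cv2.imwrite('pics/c2.png',a(t,390,170,90,80,7))
cv2.imwrite('pics/c3.png',np.vstack([a(s,385,250,90,80,6)]))
cv2.imwrite('pics/c4.png',np.vstack([a(t,180,190,90,50,7),a(t,295,150,80,70,3)[:, :630] if 0 else a(t,290,150,90,70,7)[:300]]))
cv2.imwrite('pics/c5.png',a(s,190,190,160,110,5))
print(proj('top',[[0,0,0],[.26,.568,.253]]),proj('scene',[[0,0,0],[.26,.568,.253]]))
E
```

```text
[[326.7754431  384.72311684]
 [ 97.89772811 310.52429564]] [[414.75019799  98.89989861]
 [618.98185048 214.54140303]]
```

View pics/c1.png

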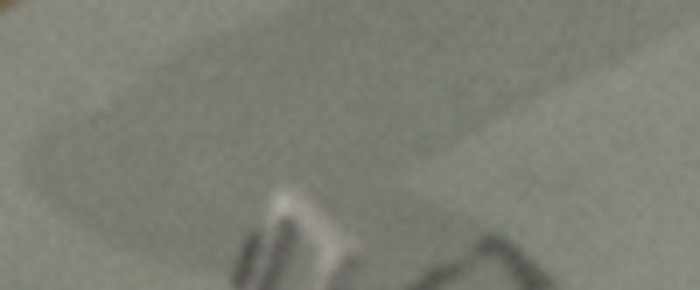

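View pics/c2.png

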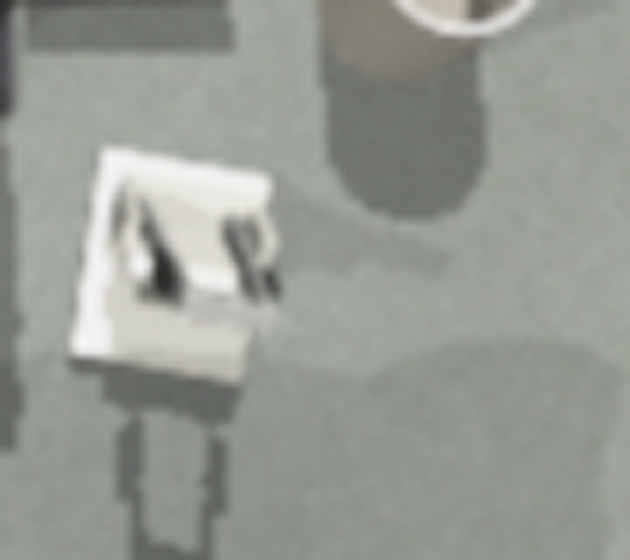

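View pics/c3.png

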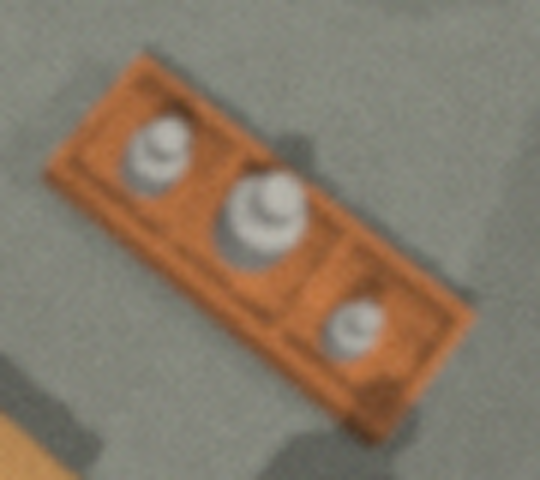

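View pics/c4.png

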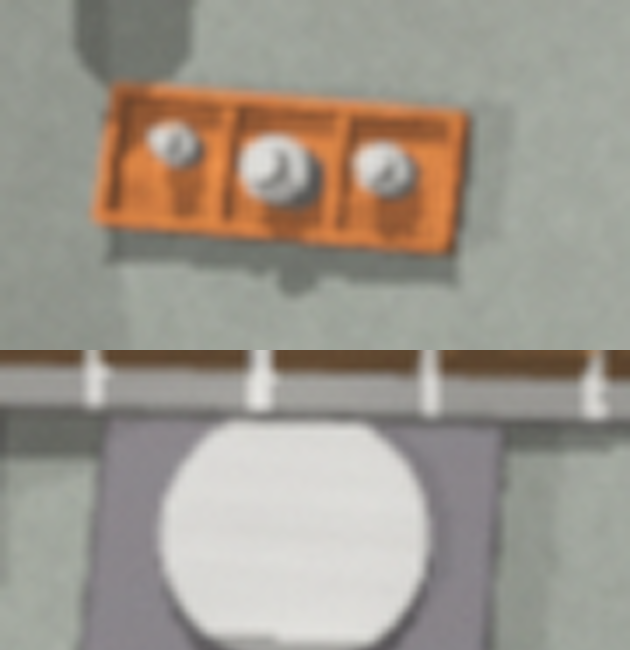

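View pics/c5.png

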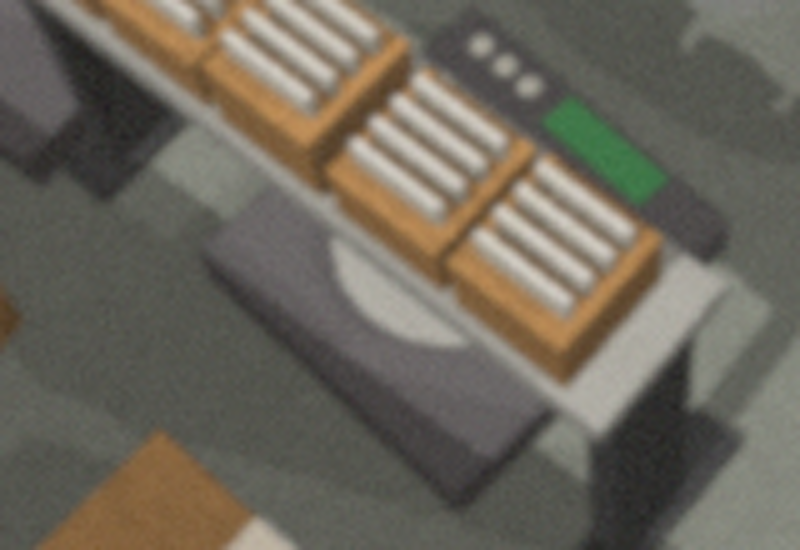

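```bash
python3 - <<'E'
from h import *
s=cv2.imread('pics/scene0.png')[:,:,::-1];t=cv2.imread('pics/top0.png')[:,:,::-1]
a=lambda i,u,v,w,h,k:cv2.resize(i[v:v+h,u:u+w,::-1],(w*k,h*k),interpolation=cv2.INTER_CUBIC)
cv2.imwrite('pics/d1.png',a(s,210,115,65,60,12))
cv2.imwrite('pics/d2.png',a(t,395,185,45,50,12))
E
```

```text
(no output)
```

View pics/d1.png

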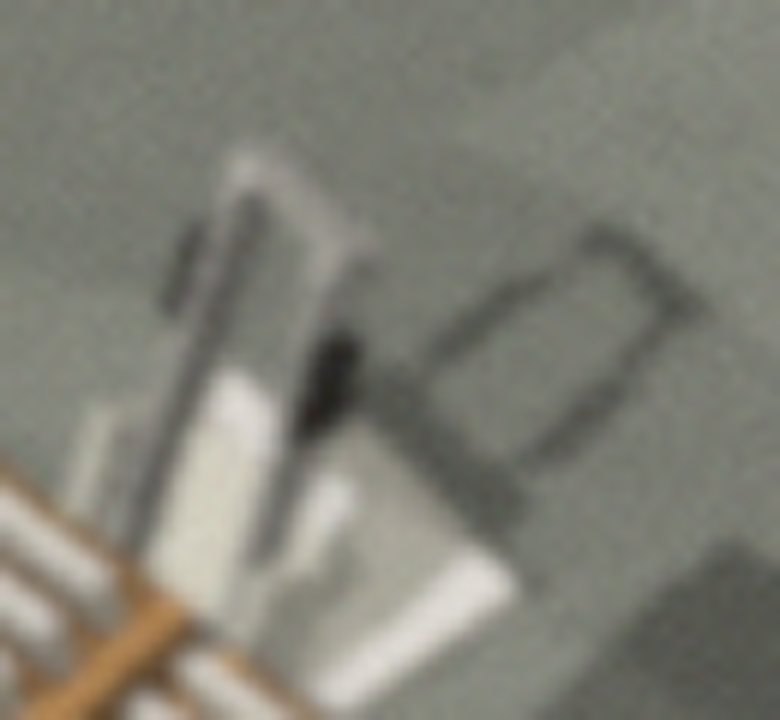

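View pics/d2.png

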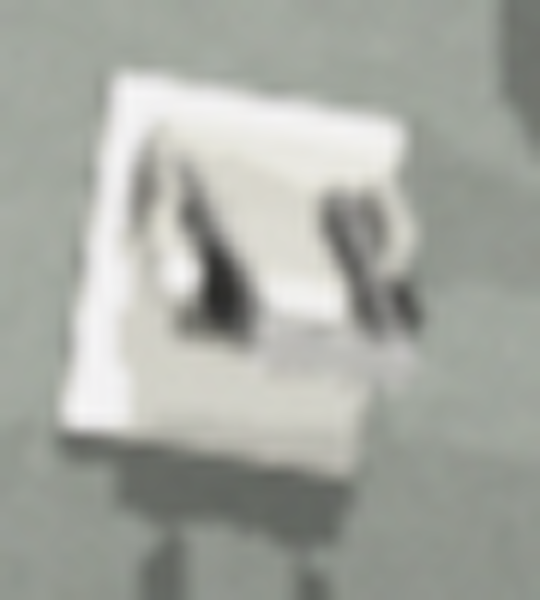

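```bash
python3 - <<'E'
from h import *
np.set_printoptions(precision=4,suppress=True)
S=lambda x,y:(210+x/12-.5+.5/12,115+y/12-.5+.5/12)
T=lambda x,y:(395+x/12-.5,185+y/12-.5)
for z in(0,.006):
  c=[plane('top',T(*p),z)[:2] for p in((110,76),(408,118),(357,475),(62,430))]
  print('base',z,np.array(c),np.mean(c,0),'sides',[np.linalg.norm(c[i]-c[i-1]) for i in range(4)])
  for i,j in((3,0),(2,1),(1,0),(2,3)):
    d=c[j]-c[i];print(np.degrees(np.arctan2(d[1],d[0])))
print('base scene corner',plane('scene',S(520,585),0),plane('scene',S(330,712),0))
for n,a,b in(('restL',(335,385),(222,300)),('bow+y',(365,245),(262,350)),('bow-y',(240,160),(415,372))):
  print(n,tri(S(*a),T(*b)))
# weights top knob
B=lambda x,y:(385+x/6-.5,250+y/6-.5); C=lambda x,y:(180+x/7-.5,190+y/7-.5)
for n,a,b in(('mid',(172,133),(386,158)),('large',(283,190),(274,163)),('small',(367,313),(175,140))):
  print(n,tri(B(*a),C(*b)))
E
```

```text
base 0 [[ 0.5986 -0.2718]
 [ 0.5848 -0.3537]
 [ 0.4856 -0.3324]
 [ 0.4998 -0.2525]] [ 0.5422 -0.3026] sides [np.float64(0.10068860941238454), np.float64(0.08309608000714895), np.float64(0.10147945248970594), np.float64(0.08118502649251491)]
-11.04438952867015
-12.11420668774359
80.45474595917963
79.94426077121851
base 0.006 [[ 0.5974 -0.2704]
 [ 0.5837 -0.3519]
 [ 0.4849 -0.3307]
 [ 0.499  -0.2512]] [ 0.5413 -0.3011] sides [np.float64(0.10017907602513532), np.float64(0.08267557338420249), np.float64(0.10096591705143709), np.float64(0.0807741907308129)]
-11.044389528670166
-12.11420668774362
80.45474595917963
79.94426077121845
base scene corner [ 0.4989 -0.2559  0.    ] [ 0.5537 -0.2686  0.    ]
restL (array([ 0.5215, -0.2757,  0.0899]), np.float64(3.474815961452965e-05))
bow+y (array([ 0.5037, -0.276 ,  0.1224]), np.float64(0.0008370643777281689))
bow-y (array([ 0.4991, -0.3165,  0.1168]), np.float64(0.0025085405138199762))
mid (array([0.531 , 0.2841, 0.0474]), np.float64(0.006366774990056631))
large (array([0.5289, 0.332 , 0.056 ]), np.float64(0.004956212723611683))
small (array([0.544 , 0.3841, 0.0341]), np.float64(0.004552098270662043))
```

```bash
python3 - <<'E'
from h import *
np.set_printoptions(precision=4,suppress=True)
t=cv2.imread('pics/top0.png');s=cv2.imread('pics/scene0.png')
a=lambda i,u,v,w,h,k:cv2.resize(i[v:v+h,u:u+w],(w*k,h*k),interpolation=cv2.INTER_CUBIC)
cv2.imwrite('pics/e1.png',a(t,265,120,150,100,5))
# pan
m=((t.min(2)>190)).astype(np.uint8); m[:155]=0;m[205:]=0;m[:,:305]=0;m[:,365:]=0
n,l,st,c=cv2.connectedComponentsWithStats(m);k=1+np.argmax(st[1:,4]);print(st[k],c[k])
cn=max(cv2.findContours((l==k).astype(np.uint8),0,1)[0],key=len)[:,0]
w=np.array([plane('top',p,.05)[:2] for p in cn if p[1]>163])
A=np.c_[2*w,np.ones(len(w))];x=np.linalg.lstsq(A,(w**2).sum(1),rcond=None)[0]
print('pan',x[:2],'r',np.sqrt(x[2]+x[0]**2+x[1]**2))
# box
h=cv2.cvtColor(t,cv2.COLOR_BGR2HSV);m=((h[:,:,1]>110)&(h[:,:,2]>90)).astype(np.uint8);m[:195]=0;m[235:]=0;m[:,:185]=0;m[:,255:]=0
m=cv2.morphologyEx(m,cv2.MORPH_CLOSE,np.ones((9,9)))
cn=max(cv2.findContours(m,0,2)[0],key=cv2.contourArea)
w=np.array([plane('top',p,.02)[:2] for p in cn[:,0]]);r=cv2.minAreaRect((w*1000).astype(np.float32));print('box',r)
# steel in box
for nm,im,(u0,u1,v0,v1) in(('top',t,(190,250,195,232)),('scene',s,(392,465,258,325))):
  h=cv2.cvtColor(im,cv2.COLOR_BGR2HSV);mm=np.zeros_like(h[:,:,0]);
  sub=(h[v0:v1,u0:u1,1]<60)
  if nm=='top':
     mk=cv2.morphologyEx(m,cv2.MORPH_ERODE,np.ones((5,5)))[v0:v1,u0:u1]; sub=sub&(mk>0)
  n,l,st,c=cv2.connectedComponentsWithStats(sub.astype(np.uint8))
  for i in range(1,n):
    if st[i,4]>15:print(nm,st[i]+[u0,v0,0,0,0],c[i]+[u0,v0])
E
```

```text
[313 161  38  31 982] [331.5377 175.8483]
pan [ 0.6467 -0.0306] r 0.05814433834389394
box ((532.4622802734375, 336.3125), (168.1802520751953, 67.0452651977539), 83.98078155517578)
top [201 208   7   6  30] [204.4    210.0667]
top [214 209  12  10  87] [219.4368 213.9885]
top [231 210   8   8  48] [234.5208 213.8542]
scene [ 392  258   73   44 1566] [438.8825 272.8966]
scene [406 270  10  12  95] [410.6842 275.4105]
scene [ 392  281   54   44 1197] [409.5714 309.741 ]
scene [439 301   9   9  60] [443.0167 304.6667]
scene [448 304  17  21 177] [459.0226 317.3051]
```

View pics/e1.png

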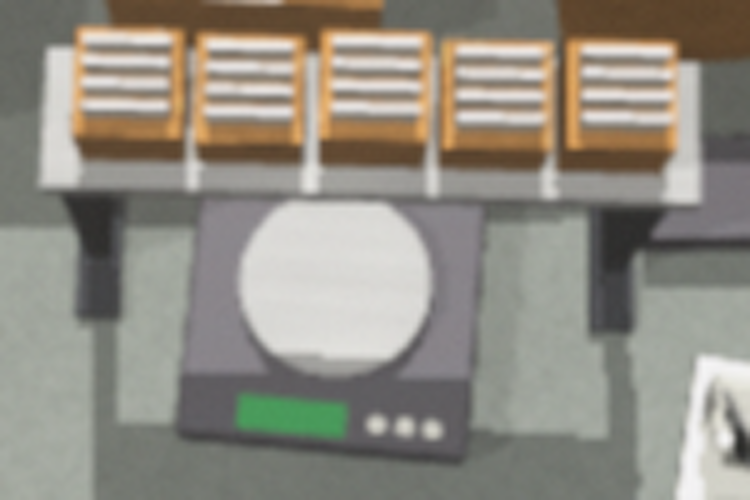

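```bash
python3 - <<'E'
from h import *
np.set_printoptions(precision=4,suppress=True)
E=lambda x,y:(265+x/5-.4,120+y/5-.4)
P=lambda x,y,z:plane('top',E(x,y),z)
print('pan L,R,B',P(238,280,.05),P(433,290,.05),P(335,378,.05))
print('shelf front bottom',P(40,190,.22),P(700,206,.22),'back',P(47,45,.235),P(700,62,.235))
print('scale corners',P(180,435,.045),P(463,460,.045))
print('post foot',P(78,318,0),P(120,318,0),P(592,332,0),P(632,332,0))
# mid weight: body center at several hyps. top blob centroid / scene
print(tri((410.7,275.4),(234.5,213.85)))
print('box mid cell', )
for z in(.03,.046+.005):
  print(z,plane('top',(234.5,213.85),z),plane('top',(234.6,212.1),z),plane('scene',(413.2,271.7),z))
yw=np.radians(83.98-90)
c=np.array([.5325,.3363]);ax=np.array([np.sin(-yw),np.cos(yw)])
print('cells',c-0.053*ax,c+.053*ax)
E
```

```text
pan L,R,B [0.6454 0.0318 0.05  ] [ 0.6358 -0.0938  0.05  ] [ 0.5794 -0.0291  0.05  ]
shelf front bottom [0.6563 0.1368 0.22  ] [ 0.6386 -0.2282  0.22  ] back [0.7351 0.131  0.235 ] [ 0.7166 -0.2297  0.235 ]
scale corners [0.5455 0.0708 0.045 ] [ 0.5254 -0.1093  0.045 ]
post foot [0.6342 0.1411 0.    ] [0.6335 0.1128 0.    ] [ 0.6167 -0.2037  0.    ] [ 0.6161 -0.2304  0.    ]
(array([0.5304, 0.2872, 0.0217]), np.float64(0.0010009372142739017))
box mid cell
0.03 [0.529  0.2856 0.03  ] [0.5347 0.2854 0.03  ] [0.5222 0.287  0.03  ]
0.051 [0.5259 0.2805 0.051 ] [0.5315 0.2803 0.051 ] [0.5311 0.2871 0.051 ]
cells [0.5269 0.2836] [0.5381 0.389 ]
```

```bash
cat > d.py <<'E'
# python3 d.py x y z az lean : shift/turn from measured pose to target (az = azimuth of tool x; lean of tool axis)
import sys
from h import *
def target(az,lean):
    a=np.radians(az);l=np.radians(lean)
    x=np.array([np.cos(a),np.sin(a),0]); f=np.array([np.sin(a),-np.cos(a),0])
    z=np.sin(l)*f-np.cos(l)*np.array([0,0,1]); return np.c_[x,np.cross(z,x),z]
if __name__=='__main__':
    v=list(map(float,sys.argv[1:])); o=bot.get_obs();Rm=R.from_quat(o['tcp_rot']).as_matrix();T=target(v[3],v[4])
    print('t',round(o['time'],2),'tcp',o['tcp_pos'].round(4),'F',o['force'].round(1),'op',round(o['opening']*1000,1),'q',o['qpos'].round(2))
    d=Rm.T@(np.array(v[:3])-o['tcp_pos'])*100; r=R.from_matrix(Rm.T@T).as_rotvec()
    print('dist',np.linalg.norm(d).round(2),'deg',np.degrees(np.linalg.norm(r)).round(1)); print('ROW',d.round(2).tolist(),r.round(3).tolist())
E
# waypoint above and behind
python3 d.py 0.44 0.2 0.32 79.7 30; python3 d.py 0.457 -0.2886 0.2 79.7 30
```

```text
t 0.1 tcp [0.2597 0.5679 0.2526] F [-0.4  1.   0.3] op 85.3 q [-1.11  0.69 -0.19  1.57  0.16  0.9  -0.22]
dist 41.52 deg 33.2
ROW [-25.97, 31.7, -6.7] [-0.521, 0.067, -0.243]
t 0.1 tcp [0.2597 0.5679 0.2526] F [-0.4  1.   0.3] op 85.3 q [-1.11  0.69 -0.19  1.57  0.16  0.9  -0.22]
dist 88.05 deg 33.2
ROW [-69.68, 53.55, 5.38] [-0.521, 0.067, -0.243]
```

```bash
python3 -m inch '[[-26,31.7,-6.7,-0.521,0.067,-0.243],[-26,31.7,-6.7,-0.521,0.067,-0.243],[-26,31.7,-6.7,-0.521,0.067,-0.243],[-26,31.7,-6.7,-0.521,0.067,-0.243],[-26,31.7,-6.7,-0.521,0.067,-0.243]]' 1; python3 d.py 0.42 -0.282 0.3 79.7 30
```

```text
time: 0.72
tcp_pos: [0.3948, 0.2905, 0.3036]
tcp_rot: [0.74, 0.62, 0.166, 0.198]
force: [0.8, 0.4, 0.5]
opening: 0.0855
t 0.72 tcp [0.3948 0.2905 0.3036] F [0.8 0.4 0.5] op 85.5 q [-1.21  0.4   0.25  2.21  0.9   0.49 -0.39]
dist 57.31 deg 0.2
ROW [-55.92, 10.66, 6.54] [0.0, -0.002, 0.003]
```

```bash
python3 -m inch '[[-55.9,10.7,6.5,0,0,0],[-55.9,10.7,6.5,0,0,0],[-55.9,10.7,6.5,0,0,0],[-55.9,10.7,6.5,0,0,0],[-55.9,10.7,6.5,0,0,0]]'; python3 d.py 0.42 -0.282 0.3 79.7 30
```

```text
time: 1.35
tcp_pos: [0.4119, 0.0362, 0.3029]
tcp_rot: [0.741, 0.619, 0.166, 0.199]
force: [2.0, 0.0, -0.3]
opening: 0.0857
t 1.35 tcp [0.4119 0.0362 0.3029] F [ 2.   0.  -0.3] op 85.7 q [-0.66  0.26  0.32  2.53  2.06  0.2  -0.99]
dist 31.83 deg 0.1
ROW [-31.17, 5.45, 3.48] [0.001, -0.001, 0.0]
```

```bash
python3 -m inch '[[-31.2,5.5,3.5,0,0,0],[-31.2,5.5,3.5,0,0,0],[-31.2,5.5,3.5,0,0,0],[-31.2,5.5,3.5,0,0,0],[-31.2,5.5,3.5,0,0,0]]'; python3 d.py 0.457 -0.2886 0.2 79.7 30
```

```text
time: 1.98
tcp_pos: [0.4221, -0.1524, 0.2995]
tcp_rot: [0.741, 0.619, 0.166, 0.197]
force: [0.9, 0.9, 0.3]
opening: 0.0856
t 1.98 tcp [ 0.4221 -0.1524  0.2995] F [0.9 0.9 0.3] op 85.6 q [ 0.47  0.29 -0.25  2.45  2.83  0.12 -1.18]
dist 17.22 deg 0.2
ROW [-12.81, 0.12, 11.52] [-0.002, -0.003, 0.0]
```

```bash
python3 -m inch '[[-12.8,0.1,5.5,0,0,0],[-12.8,0.1,5.5,0,0,0],[-12.8,0.1,5.5,0,0,0],[-12.8,0.1,5.5,0,0,0],[-12.8,0.1,5.5,0,0,0]]'; python3 d.py 0.457 -0.2886 0.2 79.7 30; python3 - <<'E'
from h import *
s=bot.capture('scene');t=bot.capture('top')
cv2.imwrite('pics/f_s.png',s[:,:,::-1]);cv2.imwrite('pics/f_t.png',t[:,:,::-1])
a=lambda i,u,v,w,h,k:cv2.resize(i[v:v+h,u:u+w,::-1],(w*k,h*k),interpolation=cv2.INTER_CUBIC)
cv2.imwrite('pics/f.png',np.hstack([a(s,200,80,95,110,4),a(t,385,150,95,110,4)]))
E
```

```text
time: 2.6
tcp_pos: [0.4272, -0.2808, 0.2522]
tcp_rot: [0.741, 0.62, 0.166, 0.197]
force: [0.6, 0.6, 0.3]
opening: 0.0857
t 2.6 tcp [ 0.4272 -0.2808  0.2522] F [0.6 0.6 0.3] op 85.7 q [ 0.92  0.5  -0.44  2.32  3.08  0.12 -1.11]
dist 6.06 deg 0.2
ROW [-0.25, 0.06, 6.06] [-0.002, -0.003, 0.001]
```

View pics/f.png

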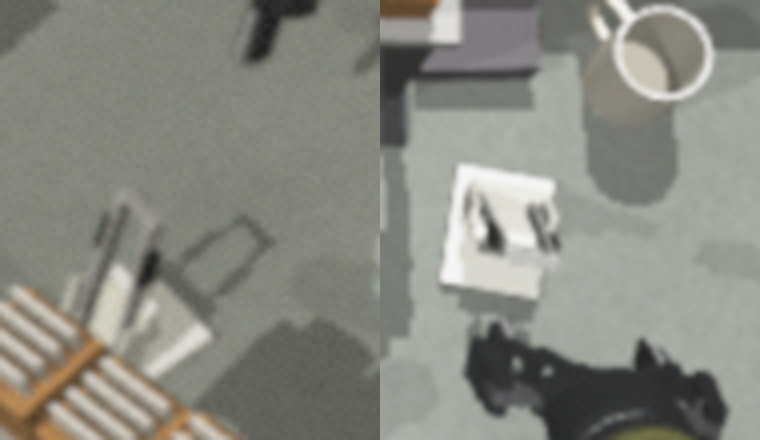

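View pics/f_s.png

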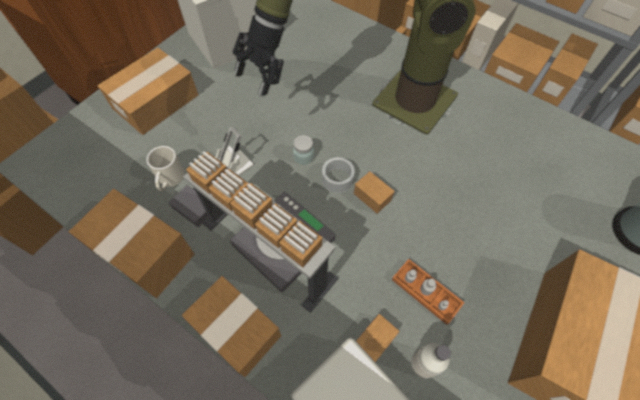

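```bash
python3 -m inch '[[-0.2,0.1,6,0,0,0],[-0.2,0.1,11.5,0,0,0],[-0.2,0.1,11.5,0,0,0],[-0.2,0.1,11.5,0,0,0],[-0.2,0.1,11.5,0,0,0]]'; python3 d.py 0.517 -0.2995 0.096 79.7 30; python3 - <<'E'
from h import *
s=bot.capture('scene');t=bot.capture('top')
a=lambda i,u,v,w,h,k:cv2.resize(i[v:v+h,u:u+w,::-1],(w*k,h*k),interpolation=cv2.INTER_CUBIC)
cv2.imwrite('pics/g.png',np.hstack([a(s,210,80,65,90,6),a(t,390,180,65,90,6)]))
E
```

```text
time: 3.32
tcp_pos: [0.4841, -0.2946, 0.1553]
tcp_rot: [0.741, 0.619, 0.166, 0.199]
force: [0.2, -0.1, -0.2]
opening: 0.0854
t 3.33 tcp [ 0.4841 -0.2946  0.1553] F [ 0.2 -0.1 -0.2] op 85.4 q [ 0.78  0.74 -0.34  2.26  3.06  0.33 -1.08]
dist 6.8 deg 0.1
ROW [0.1, -0.09, 6.8] [0.001, -0.001, 0.001]
```

View pics/g.png

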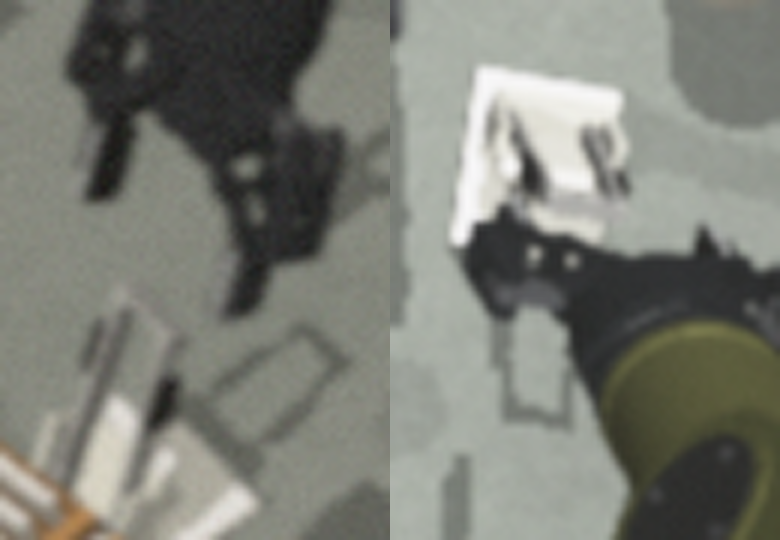

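```bash
python3 - <<'E'
from h import *
np.set_printoptions(precision=1,suppress=True)
o=bot.get_obs();M=R.from_quat(o['tcp_rot']).as_matrix();p=o['tcp_pos']
def S(q,n='scene',o=(210,80)):return (proj(n,q)-o+.5)*6
for f in (9,14,22):
  print(f,S(p+M@[.05,0,f/1e3]),S(p+M@[-.05,0,f/1e3]))
g=np.array([.517,-.2995,.096])
for nm,v in(('rest+',[.0255,0,0]),('rest-',[-.0255,0,0]),('bow',[0,0,-.037]),('tip',[0,0,.078]),('bow+',[.02,0,-.037]),('bow-',[-.02,0,-.037])):
  print(nm,S(g+M@v),S(g+M@v,'top',(390,180))+[390,0])
E
```

```text
9 [[233.7 319.8]] [[ 92.5 189.8]]
14 [[230.6 329.2]] [[ 89.8 199.3]]
22 [[225.7 344.1]] [[ 85.7 214.3]]
rest+ [[167.7 396.1]] [[531.4 178.1]]
rest- [[ 98.4 330.2]] [[631.7 193.7]]
bow [[153.  295.9]] [[595. 213.]]
tip [[ 92.4 496. ]] [[555.7 134. ]]
bow+ [[181.1 322. ]] [[554.4 206.7]]
bow- [[125.4 270.1]] [[635.6 219.3]]
```

```bash
python3 -m inch '[[0.1,-0.1,2,0,0,0],[0.1,-0.1,4,0,0,0],[0.1,-0.1,5.5,0,0,0],[0.1,-0.1,7,0,0,0],[0.1,-0.1,7,0,0,0]]'; python3 -m inch '[[0,0,0,0,0,0],[0,0,0,0,0,0]]';  python3 d.py 0.518 -0.2997 0.0943 79.7 30; python3 - <<'E'
from h import *
s=bot.capture('scene');t=bot.capture('top')
a=lambda i,u,v,w,h,k:cv2.resize(i[v:v+h,u:u+w,::-1],(w*k,h*k),interpolation=cv2.INTER_CUBIC)
cv2.imwrite('pics/i.png',np.hstack([a(s,210,80,65,90,6),a(t,390,180,65,90,6)]))
E
```

```text
time: 4.05
tcp_pos: [0.5182, -0.2993, 0.0912]
tcp_rot: [0.742, 0.619, 0.166, 0.197]
force: [0.2, -0.0, 0.8]
opening: 0.0855
time: 4.3
tcp_pos: [0.5177, -0.2995, 0.0922]
tcp_rot: [0.742, 0.619, 0.166, 0.198]
force: [0.8, 0.4, 0.2]
opening: 0.0851
t 4.3 tcp [ 0.5177 -0.2995  0.0922] F [0.8 0.4 0.2] op 85.1 q [ 0.73  0.89 -0.31  2.2   3.05  0.41 -1.07]
dist 0.21 deg 0.1
ROW [-0.01, 0.13, -0.16] [-0.001, -0.002, -0.0]
```

View pics/i.png

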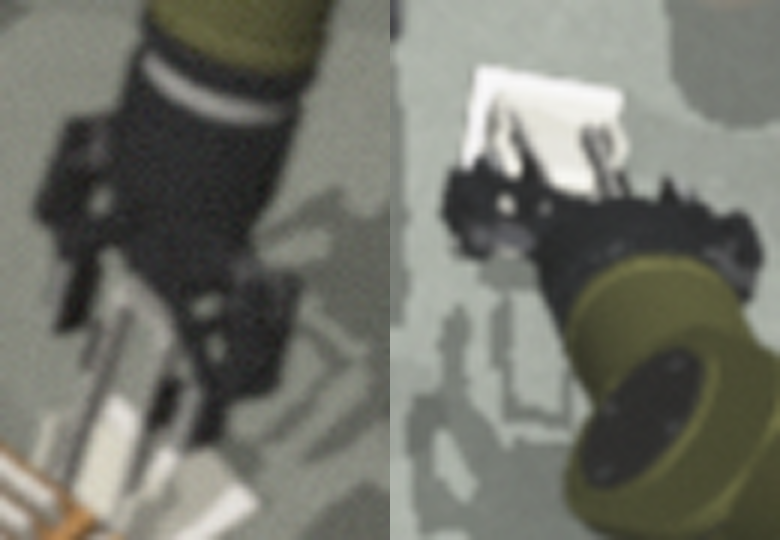

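```bash
python3 -m inch '[[0,0.1,-0.1,0,0,0],[0,0.1,-0.1,0,0,0],[0,0.1,-0.1,0,0,0],[0,0.1,-0.1,0,0,0]]' 0.62; python3 -m inch '[[0,0,0,0,0,0],[0,0,0,0,0,0],[0,0,0,0,0,0],[0,0,0,0,0,0]]' 0.575;  python3 d.py 0.518 -0.2997 0.0943 79.7 30; python3 - <<'E'
from h import *
s=bot.capture('scene');t=bot.capture('top')
a=lambda i,u,v,w,h,k:cv2.resize(i[v:v+h,u:u+w,::-1],(w*k,h*k),interpolation=cv2.INTER_CUBIC)
cv2.imwrite('pics/j.png',np.hstack([a(s,210,80,65,90,6),a(t,390,180,65,90,6)]))
E
```

```text
time: 4.9
tcp_pos: [0.5183, -0.2993, 0.0932]
tcp_rot: [0.742, 0.619, 0.166, 0.197]
force: [0.4, -0.0, 1.1]
opening: 0.0532
time: 5.4
tcp_pos: [0.5181, -0.2999, 0.0932]
tcp_rot: [0.742, 0.619, 0.166, 0.198]
force: [-0.6, -1.1, 0.7]
opening: 0.0493
t 5.4 tcp [ 0.5181 -0.2999  0.0932] F [-0.6 -1.1  0.7] op 49.3 q [ 0.73  0.89 -0.31  2.2   3.05  0.4  -1.07]
dist 0.11 deg 0.1
ROW [0.02, 0.04, -0.11] [-0.001, -0.001, -0.001]
```

View pics/j.png

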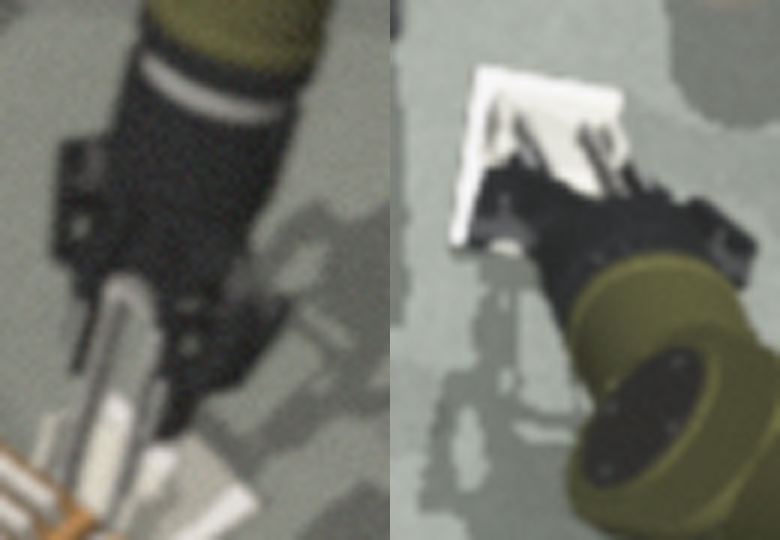

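```bash
python3 - <<'E'
from h import *;o=bot.get_obs();np.save('home.npy',np.r_[o['tcp_pos'],o['tcp_rot'],o['qpos']]);print(o['tcp_rot'])
E
python3 -m inch '[[0,0,-1,0,0,0],[0,0,-2,0,0,0],[0,0,-3.5,0,0,0],[0,0,-5,0,0,0],[0,0,-5,0,0,0]]'; python3 -m inch '[[0,0,-3,0,0,0],[0,0,-6,0,0,0],[0,0,-9,0,0,0],[0,0,-9,0,0,0],[0,0,-9,0,0,0]]'; python3 d.py 0.43 0.15 0.28 96 30; python3 - <<'E'
from h import *
s=bot.capture('scene');t=bot.capture('top')
a=lambda i,u,v,w,h,k:cv2.resize(i[v:v+h,u:u+w,::-1],(w*k,h*k),interpolation=cv2.INTER_CUBIC)
cv2.imwrite('pics/k.png',np.hstack([a(s,210,30,65,130,6)[:600],a(t,385,170,75,100,6)]))
E
```

```text
[0.74172999 0.61900977 0.16599779 0.19775809]
time: 6.12
tcp_pos: [0.4931, -0.2953, 0.1378]
tcp_rot: [0.742, 0.619, 0.166, 0.198]
force: [0.3, -1.6, -0.8]
opening: 0.0491
time: 6.75
tcp_pos: [0.4499, -0.2874, 0.2141]
tcp_rot: [0.742, 0.619, 0.166, 0.198]
force: [0.1, 0.3, -0.1]
opening: 0.0491
t 6.75 tcp [ 0.4499 -0.2874  0.2141] F [ 0.1  0.3 -0.1] op 49.1 q [ 0.85  0.59 -0.39  2.3   3.08  0.21 -1.1 ]
dist 44.28 deg 16.3
ROW [42.7, -5.21, -10.5] [-0.001, 0.14, -0.247]
```

View pics/k.png

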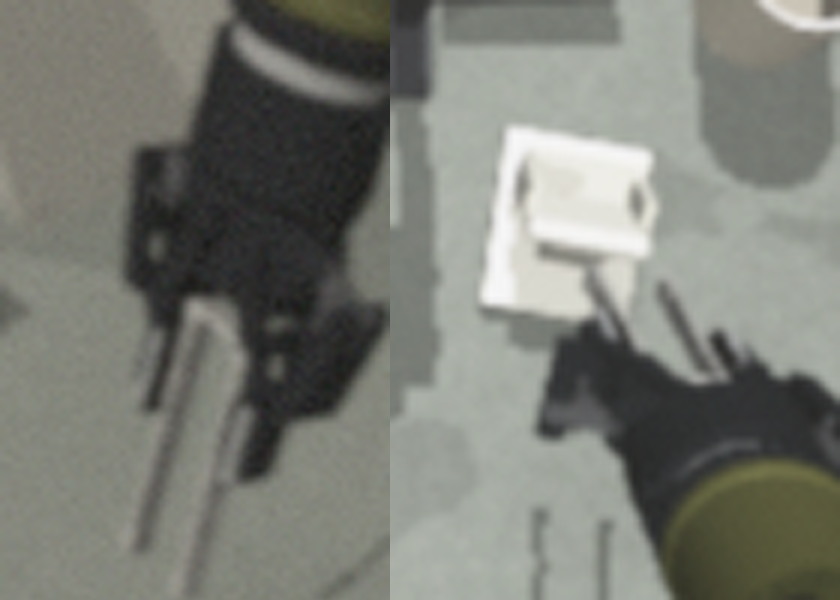

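```bash
python3 - <<'E'
from h import *
o=bot.get_obs();M=R.from_quat(o['tcp_rot']).as_matrix();p=o['tcp_pos']
q,e=tri((210+165/6-.5,30+572/6-.5),(385+237.5/6-.5,170+275/6-.5));print(q,e,(M.T@(q-p))*1000)
for f in(78,86):print(proj('scene',p+M@[0,0,f/1e3]),proj('top',p+M@[0,0,f/1e3]))
print((210+165/6-.5,30+572/6-.5),(385+237.5/6-.5,170+275/6-.5))
print(proj('scene',p+M@[0,0,.1]))
E
python3 -m inch '[[42.7,-5.2,-10.5,0,0.14,-0.247],[42.7,-5.2,-10.5,0,0.14,-0.247],[42.7,-5.2,-10.5,0,0.14,-0.247],[42.7,-5.2,-10.5,0,0.14,-0.247],[42.7,-5.2,-10.5,0,0.14,-0.247]]'; python3 d.py 0.45 0.22 0.28 96 30
```

```text
[ 0.49467952 -0.29113194  0.14481301] 0.0031771239265438386 [ 3.77804142  4.59348944 81.94496412]
[[237.22291044 122.36655465]] [[424.80096425 217.79914866]]
[[236.47436401 124.87766882]] [[424.27683826 216.76628599]]
(237.0, 124.83333333333333) (424.0833333333333, 215.33333333333334)
[[235.17988002 129.22021452]]
time: 7.48
tcp_pos: [0.437, 0.0121, 0.2587]
tcp_rot: [0.646, 0.718, 0.192, 0.172]
force: [1.6, 0.5, -2.0]
opening: 0.0493
t 7.47 tcp [0.437  0.0121 0.2587] F [ 1.6  0.5 -2. ] op 49.3 q [ 0.07  0.4  -0.32  2.55  2.64  0.35 -1.14]
dist 20.94 deg 0.1
ROW [20.54, 4.08, -0.11] [-0.002, -0.001, 0.001]
```

```bash
python3 -m inch '[[20.5,3,-1,0,0,0],[20.5,3,-1,0,0,0],[20.5,3,-1,0,0,0],[20.5,3,-1,0,0,0],[20.5,3,-1,0,0,0]]';  python3 d.py 0.4917 0.2829 0.1825 96 30
```

```text
time: 8.1
tcp_pos: [0.4358, 0.2214, 0.2824]
tcp_rot: [0.644, 0.721, 0.193, 0.172]
force: [-0.5, -0.6, -0.4]
opening: 0.0492
t 8.1 tcp [0.4358 0.2214 0.2824] F [-0.5 -0.6 -0.4] op 49.2 q [-0.9   0.39  0.21  2.37  1.77  0.22 -0.77]
dist 12.99 deg 0.5
ROW [5.48, 0.43, 11.77] [-0.001, -0.004, 0.007]
```

```bash
python3 d.py 0.4917 0.2911 0.1825 84 30
```

```text
t 8.1 tcp [0.4358 0.2214 0.2824] F [-0.5 -0.6 -0.4] op 49.2 q [-0.9   0.39  0.21  2.37  1.77  0.22 -0.77]
dist 13.4 deg 12.5
ROW [6.3, 0.51, 11.82] [-0.001, -0.109, 0.188]
```

```bash
python3 -m inch '[[6.3,0.5,11.8,0,-0.109,0.188],[6.3,0.5,11.8,0,-0.109,0.188],[6.3,0.5,11.8,0,-0.109,0.188],[6.3,0.5,11.8,0,-0.109,0.188],[6.3,0.5,11.8,0,-0.109,0.188]]';  python3 d.py 0.4917 0.2911 0.1525 84 30;python3 - <<'E'
from h import *
s=bot.capture('scene');t=bot.capture('top')
a=lambda i,u,v,w,h,k:cv2.resize(i[v:v+h,u:u+w,::-1],(w*k,h*k),interpolation=cv2.INTER_CUBIC)
cv2.imwrite('pics/l.png',np.hstack([a(s,380,210,65,90,6),a(t,185,180,65,90,6)]))
np.set_printoptions(precision=1,suppress=True)
o=bot.get_obs();M=R.from_quat(o['tcp_rot']).as_matrix();p=o['tcp_pos']
for f in(78,86):print(proj('scene',p+M@[0,0,f/1e3])*6-[380*6,210*6],proj('top',p+M@[0,0,f/1e3])*6-[185*6-390,180*6])
for k in((.5305,.287,.045),(.5305,.287,.051),(.5305,.287,.005)):print(k,proj('scene',k)*6-[380*6,210*6],proj('top',k)*6-[185*6-390,180*6])
E
```

```text
time: 8.72
tcp_pos: [0.4924, 0.2838, 0.1841]
tcp_rot: [0.721, 0.643, 0.172, 0.193]
force: [0.4, -0.4, -0.9]
opening: 0.0493
t 8.72 tcp [0.4924 0.2838 0.1841] F [ 0.4 -0.4 -0.9] op 49.3 q [-0.92  0.69  0.14  2.18  1.71  0.33 -1.03]
dist 3.24 deg 0.5
ROW [0.72, -1.71, 2.66] [-0.001, 0.006, -0.007]
[[218.7 302.1]] [[656.8 173.9]]
[[208.6 315.9]] [[661.3 168.2]]
(0.5305, 0.287, 0.045) [[196.7 373.8]] [[677.7 196.5]]
(0.5305, 0.287, 0.051) [[199.8 368.8]] [[675.  194.8]]
(0.5305, 0.287, 0.005) [[176.9 405.4]] [[695.4 206.9]]
```

View pics/l.png

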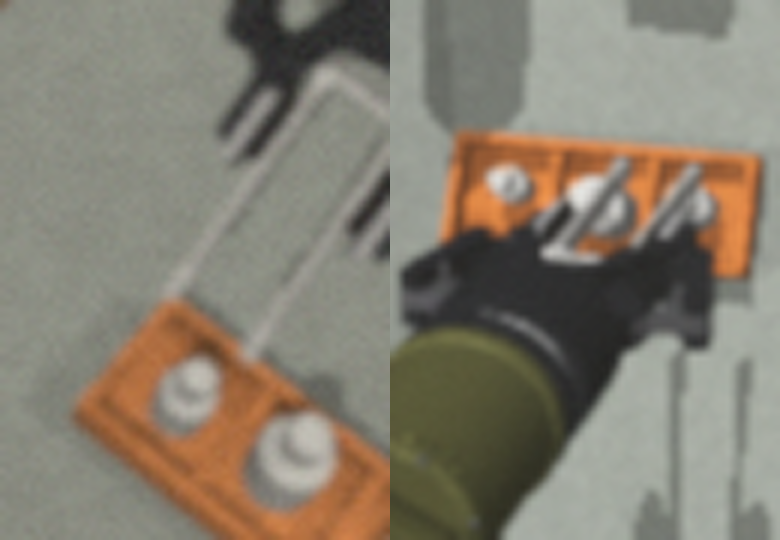

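```bash
python3 -m inch '[[0.7,-1.0,1.5,0,0.006,-0.007],[0.7,-1.7,2.7,0,0.006,-0.007],[0.7,-1.7,2.7,0,0.006,-0.007],[0.7,-1.7,2.7,0,0.006,-0.007]]';  python3 d.py 0.4917 0.2911 0.115 84 30;python3 - <<'E'
from h import *
s=bot.capture('scene');t=bot.capture('top')
a=lambda i,u,v,w,h,k:cv2.resize(i[v:v+h,u:u+w,::-1],(w*k,h*k),interpolation=cv2.INTER_CUBIC)
cv2.imwrite('pics/m.png',np.hstack([a(s,380,220,45,65,8),a(t,195,190,55,65,8)]))
E
```

```text
time: 9.32
tcp_pos: [0.4924, 0.292, 0.1521]
tcp_rot: [0.718, 0.647, 0.174, 0.192]
force: [1.2, 0.6, -0.3]
opening: 0.0495
t 9.32 tcp [0.4924 0.292  0.1521] F [ 1.2  0.6 -0.3] op 49.5 q [-0.87  0.75  0.05  2.19  1.87  0.4  -1.2 ]
dist 3.71 deg 0.1
ROW [-0.11, -1.91, 3.19] [-0.0, -0.002, -0.0]
```

View pics/m.png

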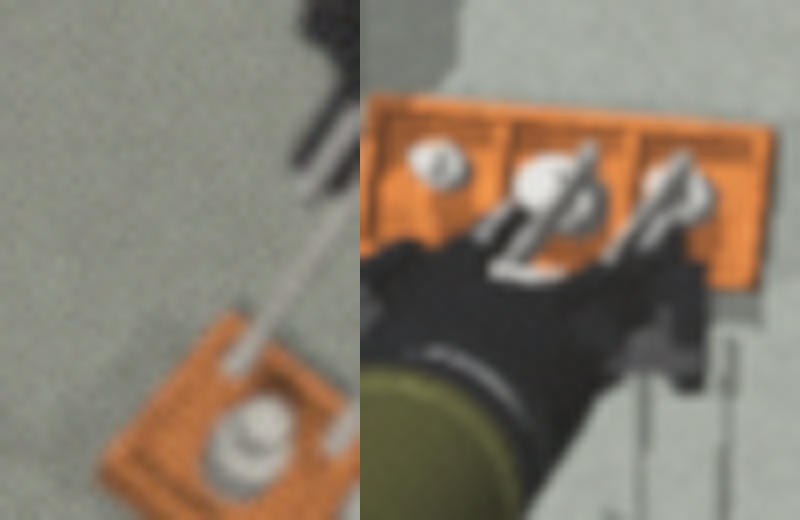

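```bash
python3 - <<'E'
from h import *
np.set_printoptions(precision=2,suppress=True)
k=np.array([.5305,.287,.045])
for n in('scene','top'):
  b=proj(n,k); print(n,[((proj(n,k+np.eye(3)[i]*.001)-b)*8)[0] for i in range(3)])
  o=bot.get_obs();M=R.from_quat(o['tcp_rot']).as_matrix();p=o['tcp_pos']
  off=[380,220] if n=='scene' else [195-45,190]
  for f in(78,86):
    for sx in(-.0175,.0175): print(f,sx,(proj(n,p+M@[sx,0,f/1e3])-off)*8+4)
  print('knob top',(proj(n,[.5305,.287,.051])-off)*8+4)
E
```

```text
scene [array([-1.65,  2.55]), array([2.87, 1.87]), array([ 0.68, -1.09])]
78 -0.0175 [[248.43 344.03]]
78 0.0175 [[346.29 420.68]]
86 -0.0175 [[235.74 361.79]]
86 0.0175 [[332.98 438.28]]
knob top [[270.38 415.78]]
top [array([ 0.05, -2.48]), array([-2.5 ,  0.06]), array([-0.61, -0.36])]
78 -0.0175 [[684.25 173.27]]
78 0.0175 [[594.22 165.95]]
86 -0.0175 [[689.74 165.75]]
86 0.0175 [[600.32 158.49]]
knob top [[663.95 183.77]]
```

```bash
python3 d.py 0.4897 0.290 0.127 84 30
```

```text
t 9.43 tcp [0.4924 0.2923 0.152 ] F [-0.   1.  -0.7] op 49.1 q [-0.87  0.75  0.05  2.19  1.87  0.4  -1.2 ]
dist 2.53 deg 0.1
ROW [-0.26, -1.46, 2.04] [-0.0, -0.002, 0.0]
```

```bash
python3 -m inch '[[-0.26,-0.7,1.0,0,0,0],[-0.26,-1.46,2.04,0,0,0],[-0.26,-1.46,2.04,0,0,0],[-0.26,-1.46,2.04,0,0,0]]';  python3 d.py 0.4897 0.290 0.1145 84 30;python3 - <<'E'
from h import *
s=bot.capture('scene');t=bot.capture('top')
a=lambda i,u,v,w,h,k:cv2.resize(i[v:v+h,u:u+w,::-1],(w*k,h*k),interpolation=cv2.INTER_CUBIC)
cv2.imwrite('pics/n.png',np.hstack([a(s,395,250,35,45,11),a(t,215,195,33,45,11)]))
E
```

```text
time: 9.93
tcp_pos: [0.4896, 0.2901, 0.1267]
tcp_rot: [0.718, 0.647, 0.173, 0.192]
force: [0.1, -0.2, -0.8]
opening: 0.049
t 9.93 tcp [0.4896 0.2901 0.1267] F [ 0.1 -0.2 -0.8] op 49.0 q [-0.83  0.8  -0.02  2.21  1.97  0.47 -1.31]
dist 1.22 deg 0.1
ROW [-0.01, -0.6, 1.06] [-0.001, -0.002, 0.001]
```

View pics/n.png

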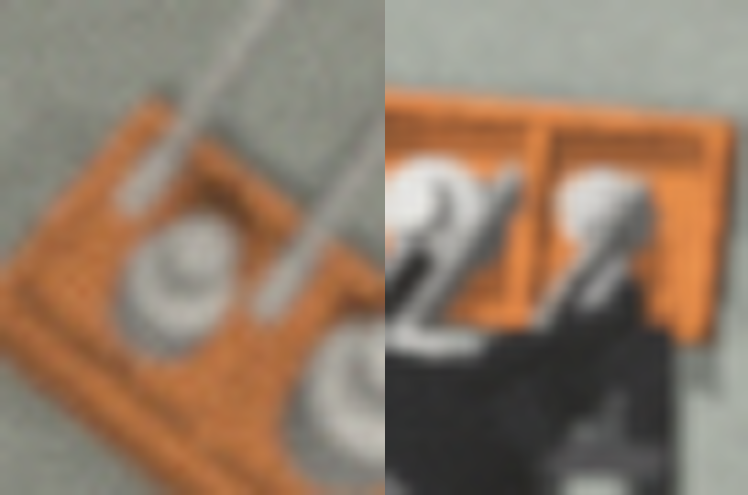

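```bash
python3 -m inch '[[0,-0.3,0.5,0,0,0],[0,-0.6,1.05,0,0,0],[0,-0.6,1.05,0,0,0],[0,-0.6,1.05,0,0,0]]';  python3 d.py 0.4897 0.290 0.1145 84 30;python3 - <<'E'
from h import *
s=bot.capture('scene');t=bot.capture('top')
a=lambda i,u,v,w,h,k:cv2.resize(i[v:v+h,u:u+w,::-1],(w*k,h*k),interpolation=cv2.INTER_CUBIC)
cv2.imwrite('pics/o.png',np.hstack([a(s,395,250,35,45,11),a(t,215,195,33,45,11)]))
E
```

```text
time: 10.52
tcp_pos: [0.4893, 0.2899, 0.1137]
tcp_rot: [0.718, 0.647, 0.173, 0.191]
force: [-0.1, 0.6, -0.4]
opening: 0.0493
t 10.53 tcp [0.4893 0.2899 0.1137] F [-0.1  0.6 -0.4] op 49.3 q [-0.81  0.83 -0.05  2.21  2.    0.5  -1.35]
dist 0.08 deg 0.1
ROW [0.01, 0.07, -0.05] [-0.002, -0.001, 0.001]
```

View pics/o.png

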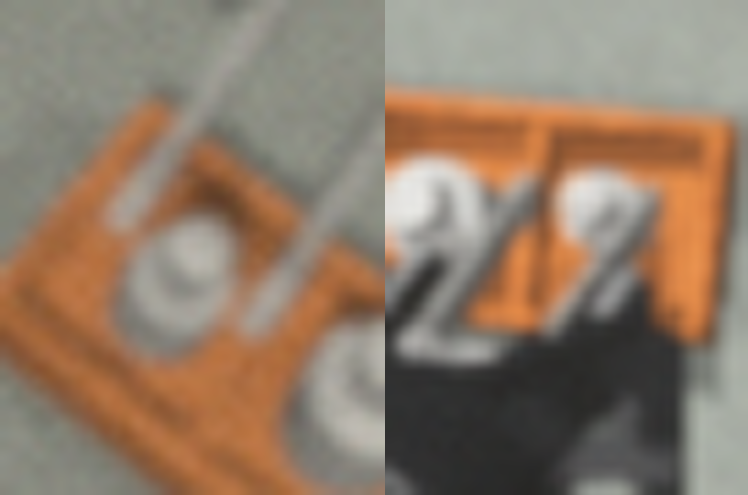

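```bash
python3 -m inch '[[0,0,0,0,0,0],[0,0,0,0,0,0],[0,0,0,0,0,0]]' 0.545;python3 -m inch '[[0,0,0,0,0,0],[0,0,0,0,0,0],[0,0,0,0,0,0]]' 0.525; python3 -m inch '[[0,0,0,0,0,0],[0,0,0,0,0,0],[0,0,0,0,0,0]]' 0.45;  python3 - <<'E'
from h import *
s=bot.capture('scene');t=bot.capture('top')
a=lambda i,u,v,w,h,k:cv2.resize(i[v:v+h,u:u+w,::-1],(w*k,h*k),interpolation=cv2.INTER_CUBIC)
cv2.imwrite('pics/p.png',np.hstack([a(s,395,250,35,45,11),a(t,215,195,33,45,11)]))
E
```

```text
time: 11.0
tcp_pos: [0.4894, 0.2901, 0.114]
tcp_rot: [0.718, 0.647, 0.173, 0.191]
force: [-0.7, -0.7, -0.5]
opening: 0.0466
time: 11.38
tcp_pos: [0.4893, 0.2899, 0.1139]
tcp_rot: [0.718, 0.647, 0.173, 0.192]
force: [0.1, -0.8, -0.8]
opening: 0.0452
time: 11.75
tcp_pos: [0.4893, 0.2899, 0.1139]
tcp_rot: [0.718, 0.647, 0.173, 0.191]
force: [0.3, -1.2, -0.2]
opening: 0.0439
```

View pics/p.png

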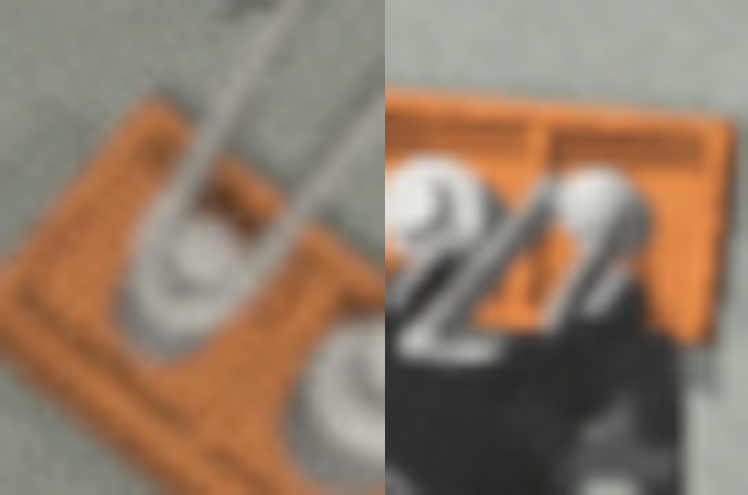

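```bash
python3 -m inch '[[0,0.15,-0.25,0,0,0],[0,0.5,-0.87,0,0,0],[0,1.0,-1.74,0,0,0],[0,1.75,-3.03,0,0,0],[0,2.5,-4.33,0,0,0]]';python3 -m inch '[[0,0.75,-1.3,0,0,0],[0,1.0,-1.74,0,0,0],[0,1.0,-1.74,0,0,0],[0,1.0,-1.74,0,0,0]]';  python3 - <<'E'
from h import *
s=bot.capture('scene');t=bot.capture('top')
a=lambda i,u,v,w,h,k:cv2.resize(i[v:v+h,u:u+w,::-1],(w*k,h*k),interpolation=cv2.INTER_CUBIC)
cv2.imwrite('pics/q.png',np.hstack([a(s,395,220,50,60,8),a(t,195,180,50,60,8)]))
E
python3 d.py 0.45 0.1 0.25 87 30
```

```text
time: 12.48
tcp_pos: [0.4894, 0.2901, 0.165]
tcp_rot: [0.718, 0.647, 0.173, 0.191]
force: [-0.1, -1.1, -2.1]
opening: 0.044
time: 12.98
tcp_pos: [0.4891, 0.2899, 0.1835]
tcp_rot: [0.717, 0.647, 0.173, 0.191]
force: [-0.2, 1.1, -2.1]
opening: 0.0444
t 13.07 tcp [0.4892 0.2898 0.1834] F [ 0.7  0.1 -1.7] op 44.1 q [-0.94  0.69  0.15  2.18  1.72  0.32 -1.04]
dist 20.49 deg 2.9
ROW [-19.28, 1.63, -6.74] [-0.002, 0.025, -0.044]
```

View pics/q.png

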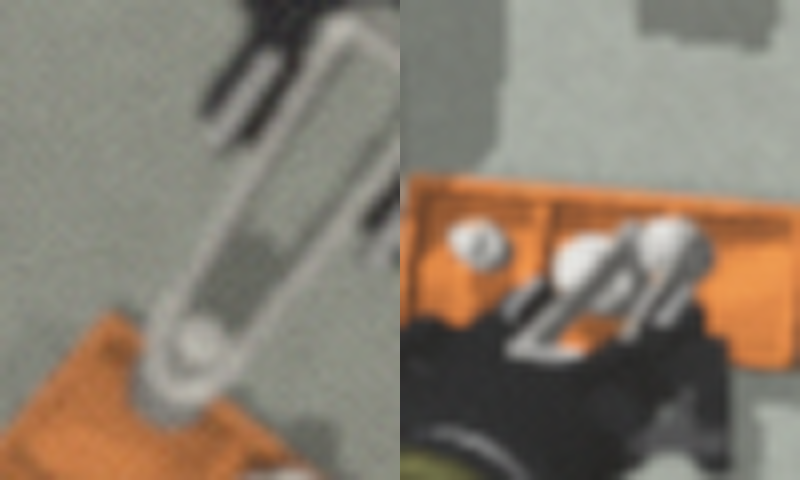

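```bash
python3 d.py 0.50 -0.029 0.24 87 30
```

```text
t 13.07 tcp [0.4892 0.2898 0.1834] F [ 0.7  0.1 -1.7] op 44.1 q [-0.94  0.69  0.15  2.18  1.72  0.32 -1.04]
dist 32.4 deg 2.9
ROW [-31.6, 6.6, -2.73] [-0.002, 0.025, -0.044]
```

```bash
python3 -m inch '[[-0.8,1,-1.6,0,0,0],[-3,2,-3.1,0,0.003,-0.005],[-6.2,3,-4.2,0,0.006,-0.01],[-9.6,3.8,-4.6,0,0.01,-0.015],[-13,4.3,-4.2,0,0.012,-0.02]]';python3 d.py 0.50 -0.029 0.24 87 30
```

```text
time: 13.7
tcp_pos: [0.4923, 0.158, 0.2421]
tcp_rot: [0.71, 0.655, 0.176, 0.19]
force: [1.5, -1.0, -1.2]
opening: 0.0442
t 13.7 tcp [0.4923 0.158  0.2421] F [ 1.5 -1.  -1.2] op 44.2 q [-0.65  0.51  0.1   2.34  2.01  0.29 -1.06]
dist 18.71 deg 1.6
ROW [-18.58, 1.85, 1.29] [-0.001, 0.013, -0.024]
```

```bash
python3 -m inch '[[-3.5,0.4,0.2,0,0,0],[-7,0.7,0.5,0,0.005,-0.008],[-10.5,1,0.7,0,0.008,-0.012],[-14,1.4,1,0,0.01,-0.018],[-16.5,1.7,1.2,0,0.012,-0.022]]';python3 -m inch '[[-1.3,0.1,0.1,0,0,0],[-2,0.2,0.1,0,0,0],[-2,0.2,0.1,0,0,0],[-2,0.2,0.1,0,0,0]]';python3 d.py 0.597 -0.0289 0.20 87 30
python3 - <<'E'
from h import *
s=bot.capture('scene');t=bot.capture('top')
a=lambda i,u,v,w,h,k:cv2.resize(i[v:v+h,u:u+w,::-1],(w*k,h*k),interpolation=cv2.INTER_CUBIC)
cv2.imwrite('pics/r.png',np.hstack([a(s,270,150,100,120,4),a(t,280,140,100,120,4)]))
E
```

```text
time: 14.32
tcp_pos: [0.4994, -0.0094, 0.2392]
tcp_rot: [0.702, 0.663, 0.177, 0.187]
force: [0.7, 0.1, -2.4]
opening: 0.0437
time: 14.82
tcp_pos: [0.5009, -0.0264, 0.2397]
tcp_rot: [0.701, 0.665, 0.178, 0.187]
force: [-0.5, 0.1, -1.5]
opening: 0.0441
t 14.82 tcp [ 0.5009 -0.0264  0.2397] F [-0.5  0.1 -1.5] op 44.1 q [ 0.05  0.49 -0.19  2.41  2.59  0.32 -1.15]
dist 10.4 deg 0.1
ROW [0.26, 6.35, 8.23] [-0.002, -0.0, -0.001]
```

View pics/r.png

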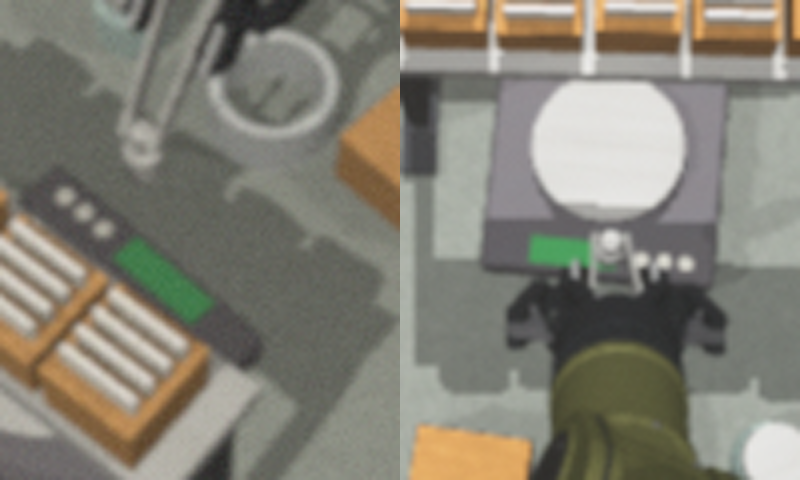

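```bash
python3 - <<'E'
from h import *
np.set_printoptions(precision=4,suppress=True)
p=bot.get_obs()['tcp_pos'];q,e=tri((270+142/4-.5,150+141/4-.5),(280+212/4-.5,140+239/4-.5));print(q,e,q-p, plane('top',(332.5,199.3),.174)-p)
E
python3 -m inch '[[0.1,1.3,1.6,0,0,0],[0.2,2.6,3.2,0,0,0],[0.3,3.9,4.9,0,0,0],[0.3,5.2,6.6,0,0,0],[0.3,6.3,8.2,0,0,0]]'; python3 -m inch '[[0,0,0,0,0,0],[0,0,0,0,0,0]]';python3 d.py 0.597 -0.0289 0.164 87 30
python3 - <<'E'
from h import *
s=bot.capture('scene');t=bot.capture('top')
a=lambda i,u,v,w,h,k:cv2.resize(i[v:v+h,u:u+w,::-1],(w*k,h*k),interpolation=cv2.INTER_CUBIC)
cv2.imwrite('pics/u.png',np.hstack([a(s,230,180,100,120,4),a(t,280,140,100,120,4)]))
E
```

```text
[ 0.5447 -0.0272  0.1655] 0.0015246374991673241 [ 0.0438 -0.0009 -0.0743] [ 0.0425 -0.0013 -0.0658]
time: 15.55
tcp_pos: [0.5971, -0.0286, 0.1997]
tcp_rot: [0.701, 0.665, 0.178, 0.187]
force: [-0.4, -0.4, -1.7]
opening: 0.0442
time: 15.8
tcp_pos: [0.5954, -0.029, 0.2]
tcp_rot: [0.702, 0.665, 0.177, 0.187]
force: [0.1, -0.0, -1.9]
opening: 0.0445
t 15.8 tcp [ 0.5954 -0.029   0.2   ] F [ 0.1 -0.  -1.9] op 44.5 q [ 0.02  0.64 -0.13  2.2   2.58  0.25 -1.1 ]
dist 3.6 deg 0.2
ROW [0.02, -1.65, 3.2] [-0.003, 0.0, -0.002]
```

View pics/u.png

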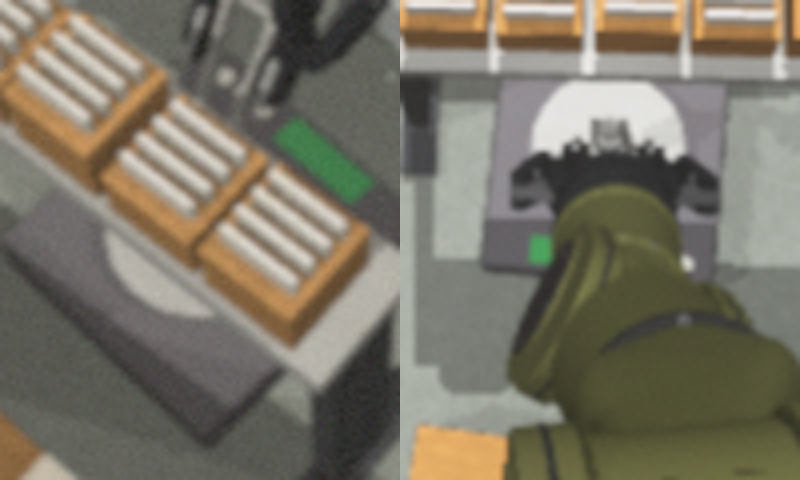

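```bash
python3 -m inch '[[0,-0.5,0.9,0,0,0],[0,-1,1.8,0,0,0],[0,-1.4,2.6,0,0,0],[0,-1.62,3.1,0,0,0],[0,-1.62,3.1,0,0,0]]'; python3 -m inch '[[0,0,0,0,0,0],[0,-0.05,0.09,0,0,0],[0,-0.1,0.17,0,0,0],[0,-0.1,0.17,0,0,0]]';python3 -m inch '[[0,-0.05,0.09,0,0,0],[0,-0.05,0.09,0,0,0],[0,-0.05,0.09,0,0,0]]';python3 -m inch '[[0,-0.05,0.09,0,0,0],[0,-0.05,0.09,0,0,0],[0,-0.05,0.09,0,0,0]]'
```

```text
time: 16.52
tcp_pos: [0.5976, -0.0296, 0.1645]
tcp_rot: [0.702, 0.664, 0.177, 0.187]
force: [-0.6, 0.0, -1.9]
opening: 0.0437
time: 17.02
tcp_pos: [0.5978, -0.0295, 0.1632]
tcp_rot: [0.702, 0.664, 0.178, 0.187]
force: [-0.6, -0.2, -1.2]
opening: 0.044
time: 17.4
tcp_pos: [0.5978, -0.0295, 0.1621]
tcp_rot: [0.702, 0.664, 0.178, 0.187]
force: [-0.4, -0.1, -1.7]
opening: 0.0437
time: 17.77
tcp_pos: [0.5978, -0.0295, 0.1611]
tcp_rot: [0.702, 0.664, 0.178, 0.187]
force: [0.7, -0.6, -1.9]
opening: 0.0441
```

Continue down in 0.5–1 mm steps, watching for force.

```bash
for i in 1; do python3 -m inch '[[0,-0.05,0.09,0,0,0],[0,-0.05,0.09,0,0,0],[0,-0.05,0.09,0,0,0]]'; done; python3 -m inch '[[0,-0.025,0.045,0,0,0],[0,-0.025,0.045,0,0,0],[0,-0.025,0.045,0,0,0]]'; python3 -c "
from h import *
print(np.mean([bot.get_obs()['force'] for _ in range(5)],0))"; python3 -m inch '[[0,-0.025,0.045,0,0,0],[0,-0.025,0.045,0,0,0],[0,-0.025,0.045,0,0,0]]'
```

```text
time: 18.15
tcp_pos: [0.5978, -0.0295, 0.1601]
tcp_rot: [0.702, 0.664, 0.178, 0.187]
force: [1.3, 0.5, -1.4]
opening: 0.0441
time: 18.52
tcp_pos: [0.5978, -0.0295, 0.1596]
tcp_rot: [0.702, 0.664, 0.178, 0.187]
force: [-0.2, 0.4, -1.8]
opening: 0.0444
[-0.19096302  0.39320768 -1.75274018]
time: 18.9
tcp_pos: [0.5978, -0.0295, 0.1591]
tcp_rot: [0.702, 0.664, 0.178, 0.187]
force: [-0.0, -0.4, -1.9]
opening: 0.0438
```

```bash
python3 -m inch '[[0,-0.025,0.045,0,0,0],[0,-0.025,0.045,0,0,0],[0,-0.025,0.045,0,0,0]]'; python3 -m inch '[[0,-0.025,0.045,0,0,0],[0,-0.025,0.045,0,0,0],[0,-0.025,0.045,0,0,0]]'
```

```text
time: 19.27
tcp_pos: [0.598, -0.0296, 0.1588]
tcp_rot: [0.702, 0.664, 0.178, 0.188]
force: [-1.1, 0.9, 0.9]
opening: 0.044
time: 19.65
tcp_pos: [0.5981, -0.0297, 0.1583]
tcp_rot: [0.702, 0.664, 0.178, 0.188]
force: [-2.0, -0.9, 4.4]
opening: 0.044
```

```bash
python3 -m inch '[[0,0.02,-0.035,0,0,0],[0,0.02,-0.035,0,0,0]]';python3 -m inch '[[0,0,0,0,0,0],[0,0,0,0,0,0]]' 0.525;python3 -m inch '[[0,0,0,0,0,0],[0,0,0,0,0,0]]' 0.545;python3 -m inch '[[0,0,0,0,0,0],[0,0,0,0,0,0],[0,0,0,0,0,0]]' 0.576
python3 - <<'E'
from h import *
s=bot.capture('scene');t=bot.capture('top')
a=lambda i,u,v,w,h,k:cv2.resize(i[v:v+h,u:u+w,::-1],(w*k,h*k),interpolation=cv2.INTER_CUBIC)
cv2.imwrite('pics/v.png',np.hstack([a(s,230,180,60,60,6),a(t,305,145,60,60,6)]))
E
```

```text
time: 19.9
tcp_pos: [0.5978, -0.0297, 0.1584]
tcp_rot: [0.702, 0.664, 0.178, 0.187]
force: [-1.9, -2.1, 3.4]
opening: 0.044
time: 20.15
tcp_pos: [0.5978, -0.0295, 0.1583]
tcp_rot: [0.702, 0.664, 0.177, 0.187]
force: [-1.3, -0.5, 1.7]
opening: 0.0451
time: 20.4
tcp_pos: [0.5977, -0.0292, 0.1581]
tcp_rot: [0.702, 0.664, 0.178, 0.187]
force: [-0.1, 0.4, -0.9]
opening: 0.0467
time: 20.78
tcp_pos: [0.5979, -0.0295, 0.1584]
tcp_rot: [0.702, 0.664, 0.178, 0.187]
force: [-0.5, -1.1, -0.4]
opening: 0.0493
```

View pics/v.png

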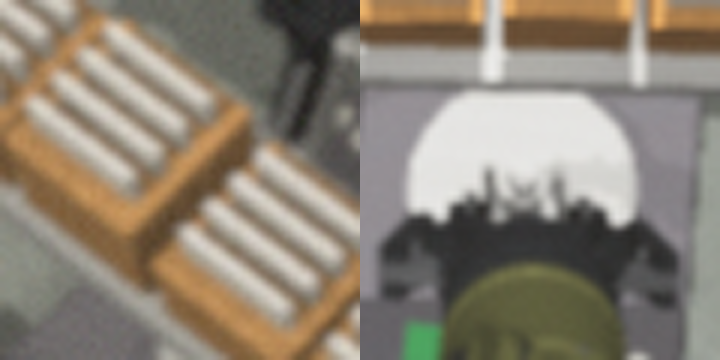

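```bash
python3 -m inch '[[0,0,-0.5,0,0,0],[0,0,-1.2,0,0,0],[0,0,-2.2,0,0,0],[0,0,-3.5,0,0,0],[0,0,-5,0,0,0]]';python3 -m inch '[[0,0,-3,0,0,0],[0,0,-6,0,0,0],[0,0,-8,0,0,0],[0,0,-8,0,0,0]]'
python3 - <<'E'
from h import *
s=bot.capture('scene');t=bot.capture('top')
a=lambda i,u,v,w,h,k:cv2.resize(i[v:v+h,u:u+w,::-1],(w*k,h*k),interpolation=cv2.INTER_CUBIC)
cv2.imwrite('pics/w.png',np.hstack([a(s,230,180,60,60,6),a(t,305,145,60,60,6)]))
E
python3 d.py 0.4681 -0.2907 0.1798 79.7 30
```

```text
time: 21.5
tcp_pos: [0.5724, -0.0281, 0.2027]
tcp_rot: [0.702, 0.664, 0.178, 0.187]
force: [-0.1, -0.1, -0.7]
opening: 0.0493
time: 22.0
tcp_pos: [0.5328, -0.0259, 0.273]
tcp_rot: [0.701, 0.664, 0.179, 0.188]
force: [0.5, 0.1, -1.2]
opening: 0.0497
t 22.1 tcp [ 0.5332 -0.0259  0.2714] F [ 0.4 -1.  -0.6] op 49.3 q [-0.06  0.44 -0.03  2.29  2.53  0.13 -1.07]
dist 28.77 deg 7.2
ROW [-26.8, -8.95, 5.39] [-0.001, -0.063, 0.108]
```

View pics/w.png

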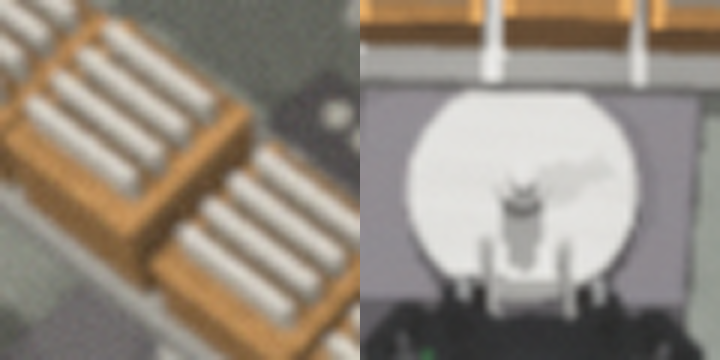

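```bash
cat > dh.py <<'E'
import sys
from h import *
hm=np.load('home.npy');Rt=R.from_quat(hm[3:7]).as_matrix();b=float(sys.argv[1])/100
o=bot.get_obs();Rm=R.from_quat(o['tcp_rot']).as_matrix()
tg=hm[:3]-Rt[:,2]*b
print('t',round(o['time'],2),'tcp',o['tcp_pos'].round(4),'F',o['force'].round(1),'op',round(o['opening']*1000,1),'q',o['qpos'].round(2),'tg',tg.round(4))
print('ROW',(Rm.T@(tg-o['tcp_pos'])*100).round(2).tolist(),R.from_matrix(Rm.T@Rt).as_rotvec().round(3).tolist())
print('err in home frame mm',(Rt.T@(o['tcp_pos']-hm[:3])*1000).round(1))
E
python3 dh.py 17
```

```text
t 22.1 tcp [ 0.5332 -0.0259  0.2714] F [ 0.4 -1.  -0.6] op 49.3 q [-0.06  0.44 -0.03  2.29  2.53  0.13 -1.07] tg [ 0.4347 -0.2849  0.2405]
ROW [-26.4, -8.83, -1.55] [0.0, -0.062, 0.109]
err in home frame mm [ 272.5   59.1 -171.1]
```

```bash
python3 -m inch '[[-4,-1.4,-0.3,0,-0.01,0.016],[-9,-3,-0.6,0,-0.021,0.037],[-14,-4.7,-0.9,0,-0.033,0.058],[-19,-6.4,-1.2,0,-0.045,0.078],[-23,-7.7,-1.4,0,-0.054,0.095]]'; python3 dh.py 15
```

```text
time: 22.72
tcp_pos: [0.4459, -0.2539, 0.2436]
tcp_rot: [0.738, 0.624, 0.167, 0.196]
force: [0.4, 0.1, -0.2]
opening: 0.0494
t 22.73 tcp [ 0.4459 -0.2539  0.2436] F [ 0.4  0.1 -0.2] op 49.4 q [ 0.82  0.51 -0.42  2.33  2.94  0.17 -1.03] tg [ 0.4445 -0.2867  0.2232]
ROW [-3.26, -0.65, 1.97] [-0.001, -0.007, 0.01]
err in home frame mm [  32.5    6.2 -169.9]
```

```bash
python3 -m inch '[[-3,-1.0,0.5,0,-0.008,0.014],[-3,-1.0,0.5,0,-0.008,0.014],[-3,-1.0,0.5,0,-0.008,0.014],[-3,-1.0,0.5,0,-0.008,0.014]]'; python3 dh.py 12
```

```text
time: 23.22
tcp_pos: [0.4367, -0.2789, 0.2355]
tcp_rot: [0.741, 0.62, 0.166, 0.198]
force: [0.3, -0.3, -1.1]
opening: 0.049
t 23.23 tcp [ 0.4367 -0.2789  0.2355] F [ 0.3 -0.3 -1.1] op 49.0 q [ 0.9   0.54 -0.44  2.32  2.98  0.17 -1.01] tg [ 0.4593 -0.2893  0.1972]
ROW [-0.63, 0.18, 4.52] [-0.0, -0.001, 0.002]
err in home frame mm [   6.2   -1.8 -165.2]
```

```bash
python3 -m inch '[[-0.63,0.25,1.5,0,0,0.002],[-0.63,0.25,3.5,0,0,0.002],[-0.63,0.25,4.5,0,0,0.002],[-0.63,0.25,4.5,0,0,0.002],[-0.63,0.25,4.5,0,0,0.002]]'; python3 dh.py 0
python3 - <<'E'
from h import *
s=bot.capture('scene');t=bot.capture('top')
a=lambda i,u,v,w,h,k:cv2.resize(i[v:v+h,u:u+w,::-1],(w*k,h*k),interpolation=cv2.INTER_CUBIC)
cv2.imwrite('pics/x.png',np.hstack([a(s,210,70,65,90,6),a(t,390,170,65,90,6)]))
np.set_printoptions(precision=1,suppress=True)
o=bot.get_obs();M=R.from_quat(o['tcp_rot']).as_matrix();p=o['tcp_pos']
for f in(78,86):
 for sx in(-.0175,.0175):print(f,sx,(proj('scene',p+M@[sx,0,f/1e3])-[210,70])*6+3,(proj('top',p+M@[sx,0,f/1e3])-[325,170])*6+3)
E
```

```text
time: 23.85
tcp_pos: [0.4589, -0.2906, 0.1978]
tcp_rot: [0.742, 0.618, 0.166, 0.198]
force: [-0.2, -0.6, -0.7]
opening: 0.0493
t 23.85 tcp [ 0.4589 -0.2906  0.1978] F [-0.2 -0.6 -0.7] op 49.3 q [ 0.86  0.64 -0.4   2.29  2.98  0.24 -1.  ] tg [ 0.5182 -0.2998  0.0932]
ROW [0.14, -0.02, 12.05] [-0.0, 0.001, -0.002]
err in home frame mm [  -1.4    0.2 -120.5]
78 -0.0175 [[127.7 325.9]] [[635.4 281.1]]
78 0.0175 [[176.3 371.3]] [[564.2 269.8]]
86 -0.0175 [[123.4 340.7]] [[632.1 275. ]]
86 0.0175 [[171.7 386. ]] [[561.4 263.8]]
```

View pics/x.png

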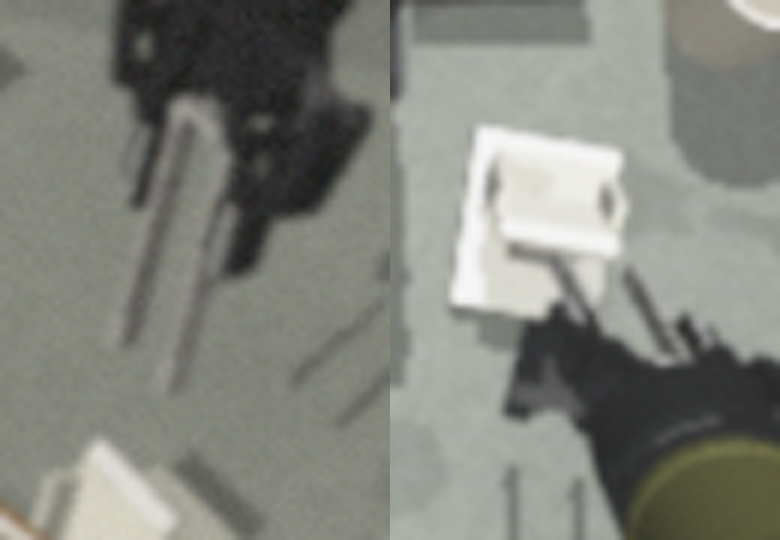

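```bash
python3 -m inch '[[0.14,0.13,1,0,0,0],[0.14,0.13,2.2,0,0,0],[0.14,0.13,3.5,0,0,0],[0.14,0.13,4.5,0,0,0],[0.14,0.13,5,0,0,0]]'; python3 -m inch '[[0,0,0.6,0,0,0],[0,0,1.5,0,0,0],[0,0,2.5,0,0,0],[0,0,3.2,0,0,0],[0,0,3.5,0,0,0]]'; python3 -m inch '[[0,0,0,0,0,0],[0,0,0,0,0,0]]'; python3 dh.py 0;python3 - <<'E'
from h import *
s=bot.capture('scene');t=bot.capture('top')
a=lambda i,u,v,w,h,k:cv2.resize(i[v:v+h,u:u+w,::-1],(w*k,h*k),interpolation=cv2.INTER_CUBIC)
cv2.imwrite('pics/y.png',np.hstack([a(s,210,80,65,90,6),a(t,390,180,65,90,6)]))
E
```

```text
time: 24.58
tcp_pos: [0.4851, -0.2939, 0.154]
tcp_rot: [0.743, 0.618, 0.166, 0.197]
force: [0.1, 0.1, -1.3]
opening: 0.0496
time: 25.2
tcp_pos: [0.5023, -0.297, 0.1241]
tcp_rot: [0.743, 0.618, 0.166, 0.197]
force: [-0.4, -0.1, -1.9]
opening: 0.049
time: 25.45
tcp_pos: [0.502, -0.2972, 0.1248]
tcp_rot: [0.743, 0.618, 0.166, 0.198]
force: [-0.7, 0.2, -0.5]
opening: 0.0494
t 25.45 tcp [ 0.502  -0.2972  0.1248] F [-0.7  0.2 -0.5] op 49.4 q [ 0.78  0.82 -0.36  2.23  2.97  0.37 -0.99] tg [ 0.5182 -0.2998  0.0932]
ROW [0.03, -0.15, 3.55] [-0.0, 0.001, -0.002]
err in home frame mm [ -0.2   1.5 -35.5]
```

View pics/y.png

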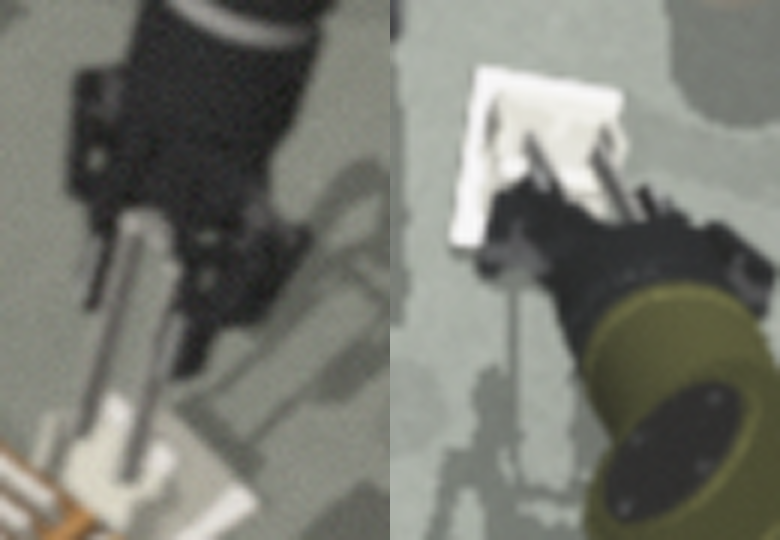

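Tips are between the cheeks, above the plate. Continue in small steps.

```bash
python3 -m inch '[[0,0,0.5,0,0,0],[0,-0.05,1.2,0,0,0],[0,-0.1,1.9,0,0,0],[0,-0.1,2.5,0,0,0],[0,-0.1,2.8,0,0,0]]'; python3 -m inch '[[0,0,0,0,0,0],[0,0,0.2,0,0,0],[0,-0.05,0.4,0,0,0],[0,-0.05,0.4,0,0,0]]'; python3 dh.py 0
```

```text
time: 26.18
tcp_pos: [0.5152, -0.2994, 0.0993]
tcp_rot: [0.743, 0.618, 0.166, 0.197]
force: [0.6, -0.8, -0.8]
opening: 0.0487
time: 26.68
tcp_pos: [0.5167, -0.2998, 0.0961]
tcp_rot: [0.743, 0.618, 0.166, 0.198]
force: [0.9, -0.8, -0.9]
opening: 0.0491
t 26.68 tcp [ 0.5167 -0.2998  0.0961] F [ 0.9 -0.8 -0.9] op 49.1 q [ 0.76  0.88 -0.35  2.2   2.97  0.4  -0.98] tg [ 0.5182 -0.2998  0.0932]
ROW [0.02, -0.02, 0.33] [0.0, 0.001, -0.002]
err in home frame mm [-0.2  0.2 -3.3]
```

```bash
python3 -m inch '[[0,0,0.1,0,0,0],[0,0,0.2,0,0,0],[0,0,0.2,0,0,0]]'; python3 -m inch '[[0,0,0.1,0,0,0],[0,0,0.1,0,0,0],[0,0,0.1,0,0,0]]'; python3 dh.py 0;python3 - <<'E'
from h import *
s=bot.capture('scene');t=bot.capture('top')
a=lambda i,u,v,w,h,k:cv2.resize(i[v:v+h,u:u+w,::-1],(w*k,h*k),interpolation=cv2.INTER_CUBIC)
cv2.imwrite('pics/z.png',np.hstack([a(s,210,80,65,90,6),a(t,390,180,65,90,6)]))
E
```

```text
time: 27.05
tcp_pos: [0.5176, -0.2999, 0.0944]
tcp_rot: [0.743, 0.618, 0.166, 0.198]
force: [0.7, 0.5, -0.6]
opening: 0.049
time: 27.42
tcp_pos: [0.518, -0.3, 0.0935]
tcp_rot: [0.743, 0.618, 0.166, 0.198]
force: [0.4, -0.5, -1.5]
opening: 0.0491
t 27.43 tcp [ 0.518  -0.3     0.0935] F [ 0.4 -0.5 -1.5] op 49.1 q [ 0.76  0.89 -0.35  2.19  2.97  0.41 -0.98] tg [ 0.5182 -0.2998  0.0932]
ROW [0.02, 0.0, 0.03] [-0.0, 0.001, -0.002]
err in home frame mm [-0.2 -0.  -0.3]
```

View pics/z.png

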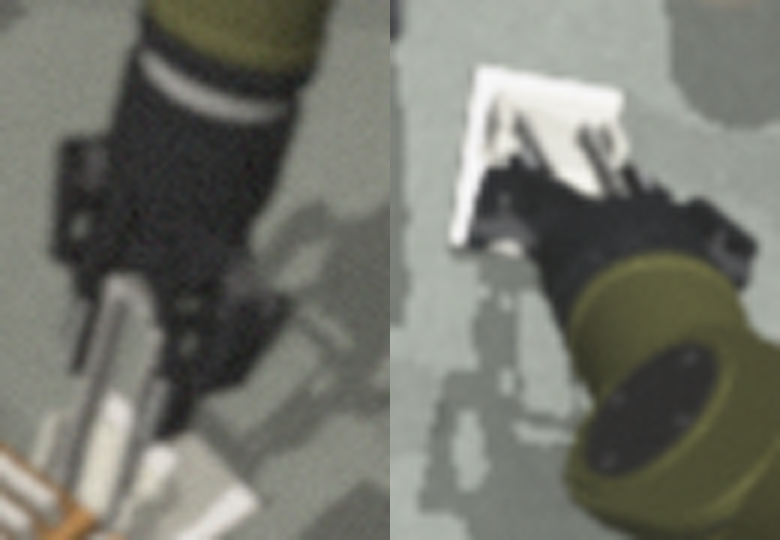

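```bash
python3 -m inch '[[0,0,0.06,0,0,0],[0,0,0.06,0,0,0],[0,0,0.06,0,0,0]]'; python3 -m inch '[[0,0,0.05,0,0,0],[0,0,0.05,0,0,0],[0,0,0.05,0,0,0]]'; python3 dh.py 0
```

```text
time: 27.9
tcp_pos: [0.5182, -0.3, 0.0931]
tcp_rot: [0.743, 0.618, 0.166, 0.198]
force: [-1.0, 0.9, 2.2]
opening: 0.0494
time: 28.28
tcp_pos: [0.5184, -0.2996, 0.0926]
tcp_rot: [0.742, 0.618, 0.166, 0.197]
force: [-2.1, 0.7, 3.9]
opening: 0.0497
t 28.27 tcp [ 0.5184 -0.2996  0.0926] F [-2.1  0.7  3.9] op 49.7 q [ 0.76  0.89 -0.35  2.19  2.97  0.41 -0.98] tg [ 0.5182 -0.2998  0.0932]
ROW [-0.02, 0.01, -0.06] [-0.001, -0.0, -0.002]
err in home frame mm [ 0.2 -0.1  0.6]
```

Contact with the ledge exactly at the home pose. Release gently.

```bash
python3 -m inch '[[0,0,-0.05,0,0,0],[0,0,-0.05,0,0,0]]'; python3 -m inch '[[0,0,0,0,0,0],[0,0,0,0,0,0]]' 0.6; python3 -m inch '[[0,0,0,0,0,0],[0,0,0,0,0,0]]' 0.65;python3 -m inch '[[0,0,0,0,0,0],[0,0,0,0,0,0],[0,0,0,0,0,0],[0,0,0,0,0,0]]' 1; python3 -m inch '[[0,0,-1,0,0,0],[0,0,-2.5,0,0,0],[0,0,-5,0,0,0],[0,0,-8,0,0,0],[0,0,-11,0,0,0]]'; python3 -m inch '[[0,0,-4,0,0,0],[0,0,-8,0,0,0],[0,0,-8,0,0,0],[0,0,-8,0,0,0]]';python3 - <<'E'
from h import *
s=bot.capture('scene');t=bot.capture('top')
cv2.imwrite('pics/end_s.png',s[:,:,::-1]);cv2.imwrite('pics/end_t.png',t[:,:,::-1])
a=lambda i,u,v,w,h,k:cv2.resize(i[v:v+h,u:u+w,::-1],(w*k,h*k),interpolation=cv2.INTER_CUBIC)
cv2.imwrite('pics/za.png',np.vstack([np.hstack([a(s,210,115,65,60,6),a(t,390,180,65,60,6)]),np.hstack([a(t,300,150,65,40,6),a(t,185,195,65,40,6)])]))
E
```

```text
time: 28.52
tcp_pos: [0.5182, -0.3005, 0.0928]
tcp_rot: [0.743, 0.618, 0.166, 0.198]
force: [0.5, -0.3, -1.1]
opening: 0.0493
time: 28.78
tcp_pos: [0.5183, -0.3003, 0.0929]
tcp_rot: [0.743, 0.618, 0.166, 0.198]
force: [-0.9, 0.3, -0.9]
opening: 0.0512
time: 29.02
tcp_pos: [0.5184, -0.3001, 0.0931]
tcp_rot: [0.743, 0.618, 0.166, 0.198]
force: [0.2, 0.4, 0.1]
opening: 0.0557
time: 29.52
tcp_pos: [0.5183, -0.3001, 0.093]
tcp_rot: [0.743, 0.618, 0.166, 0.198]
force: [0.6, -0.6, 0.9]
opening: 0.0856
time: 30.15
tcp_pos: [0.4632, -0.29, 0.1899]
tcp_rot: [0.743, 0.618, 0.166, 0.198]
force: [0.6, 0.7, -0.2]
opening: 0.0857
time: 30.65
tcp_pos: [0.4249, -0.2833, 0.258]
tcp_rot: [0.743, 0.618, 0.166, 0.198]
force: [0.3, -0.6, 0.3]
opening: 0.0854
```

View pics/za.png

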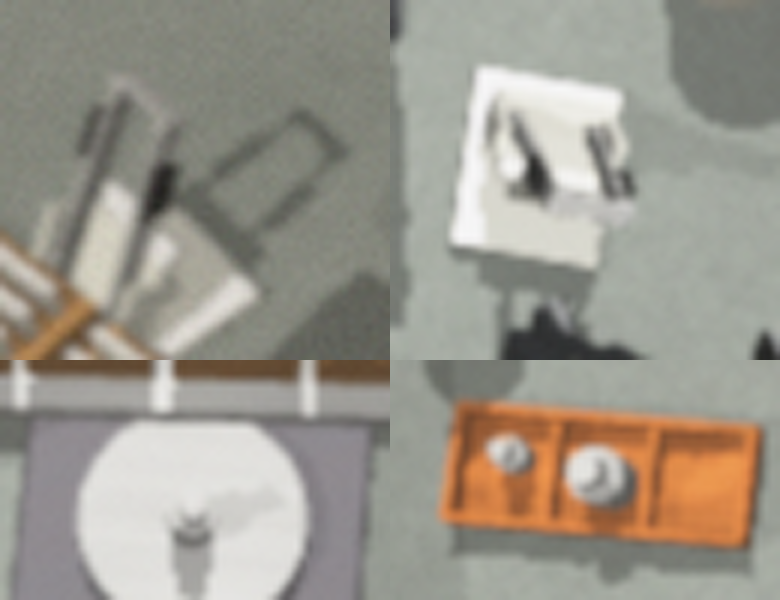

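View pics/end_t.png

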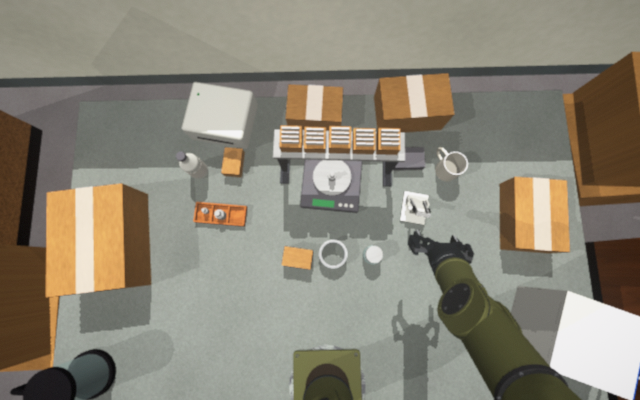

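```bash
python3 - <<'E'
from h import *
for n in('scene','top'):
  a=cv2.imread(f'pics/{n}0.png');b=cv2.imread(f'pics/end_{n[0]}.png')
  d=(cv2.absdiff(cv2.GaussianBlur(a,(5,5),0),cv2.GaussianBlur(b,(5,5),0)).max(2)>25).astype(np.uint8)
  k,l,st,c=cv2.connectedComponentsWithStats(d)
  print(n,[s.tolist() for s in st[1:] if s[4]>8])
# weight underside/shadow-free: whole weight blob approx at mid height
print(plane('top',(300+190/6-.5,150+(510-360)/6-.5),.096), plane('top',(331.2,177.5),.06))
o=bot.get_obs();print(o['time'],o['qd'].round(3))
E
```

```text
scene [[231, 0, 61, 93, 3091], [405, 0, 29, 35, 552], [464, 0, 39, 36, 380], [437, 4, 10, 16, 103], [296, 23, 99, 89, 2242], [445, 28, 11, 8, 62], [457, 39, 6, 8, 28], [453, 54, 4, 5, 14], [460, 71, 6, 5, 18], [519, 81, 30, 18, 269], [563, 113, 77, 108, 4021], [235, 149, 5, 8, 13], [637, 235, 3, 4, 9], [404, 267, 13, 16, 148]]
top [[328, 176, 8, 14, 84], [410, 203, 3, 8, 17], [421, 202, 4, 10, 20], [230, 209, 12, 16, 128], [414, 222, 9, 2, 13], [405, 231, 3, 9, 23], [408, 231, 172, 169, 10571], [0, 295, 120, 105, 5906], [392, 301, 47, 99, 2223], [120, 356, 47, 44, 1163], [15, 386, 11, 5, 32], [74, 394, 17, 6, 86], [91, 396, 20, 4, 57]]
[ 0.63590478 -0.02811884  0.096     ] [ 0.63518695 -0.02905841  0.06      ]
30.75 [-0.004  0.013  0.001 -0.004  0.001 -0.002 -0.001]
```

```bash
python3 - <<'E'
from h import *
f=lambda n:cv2.imread(f'pics/{n}.png')
a=lambda i,u,v,w,h,k:cv2.resize(i[v:v+h,u:u+w],(w*k,h*k),interpolation=cv2.INTER_CUBIC)
cv2.imwrite('pics/zb.png',np.vstack([np.hstack([a(f('scene0'),212,120,40,35,9),a(f('end_s'),212,120,40,35,9)]),np.hstack([a(f('top0'),398,190,40,32,9),a(f('end_t'),398,190,40,32,9)])]))
E
```

```text
(no output)
```

View pics/zb.png

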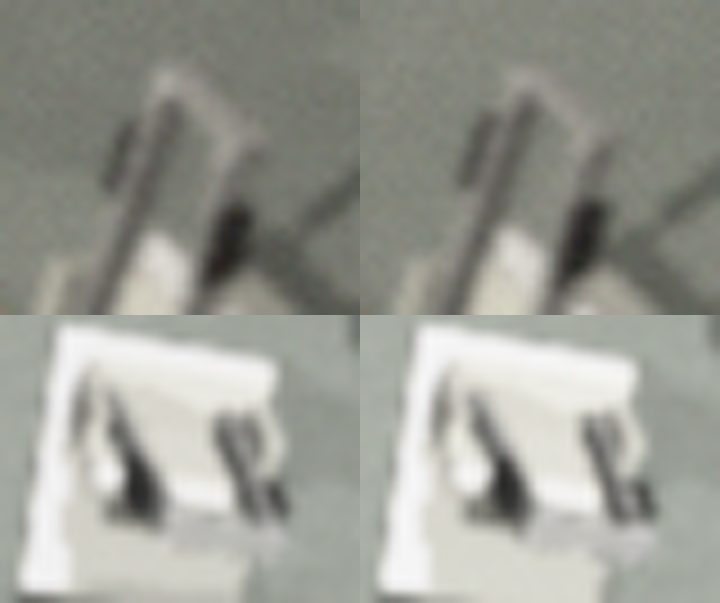

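```bash
python3 -c "
from plant import bot
print(bot.sign_off())"
```

```text
the job is handed in; nothing more can be done
None
```

I lifted the middle-sized weight out of its box with the tongs and set it upright on the scale's pan. The tongs are back in their stand, and I handed the job in at about 31 s of the 72 s allowed.

**Weight:** In the last pictures it stands upright about 4–6 mm from the pan centre I measured, (0.641, -0.031). The pan was felt within about 0.1 mm of the height I worked out. I pressed a fraction of a millimetre further, to about 6 N, before opening the tongs.

**Tongs:** The ledge was felt within 0.5 mm of the pose they were picked up from. Before and after pictures differ by less than a pixel, about 1–2 mm. The gripper is open and about 19 cm clear.

**Rest of the bench:** A before/after comparison of both views found changes only at the arm and its shadows, the emptied cell, the pan and a slight one at the tongs. The small and large weights and everything else on the bench look unmoved.

**Disagreement:** My two-view height for the tongs' closed end came out about 8 mm below what the text implies. I used the text's height for the grasp and it held. In some views the tips looked 2–4 mm lower or further forward than calculated, so I corrected by eye before gripping the knob.

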